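# Close a charger housing with the one sound cover and hold it shut

## Task

Three spare upper halves for a laptop charger lie open side down on the bench, but two are broken (one has lost a corner, one has lost a whole end): throw those two into the red scrap bin. Then set the whole cover on the charger's lower half in the blue board vise, the right way round and down over its two dowel pins, and press it fully shut against the springy pad inside. The adhesive on the rim needs time to grab, so finish while still holding the cover pressed shut with the gripper, and leave the other things on the bench where they are.

Things in the scene. Friction and masses are not known exactly. Their poses are not given: they have to be found in the camera images.
- cover_whole: the whole upper half of the charger housing: black shell open downwards, 104 (x) x 50 (y) x 17 mm high, about 45 g, white label on top towards -x, ribs and green lamp towards +x. Origin: centre of its open underside (rim); z up. It lies so on the bench, yaw within 0.4 rad of 0. Grip its long sides, 50 mm apart. Notches in its ends: 24 mm wide at -x (mains inlet), 16 mm at +x (jack)
- cover_socket_a (a point): centre of the mouth of a socket hole (square, 6.8 mm wide, 13 mm deep) under the whole cover at its own (+28, +14.5, 0) mm, level with its rim; goes over dowel a
- cover_socket_b (a point): the other socket hole, at the cover's own (-28, -14.5, 0) mm; goes over dowel b
- cover_chipped: a broken cover, scrap: black with a white label, 104 x 50 x 17 mm, 40 g, but the corner at its -x, +y is broken off (32 x 22 mm is missing). Origin: centre of its open underside as if it were whole, on the bench, x along its length, yaw within 0.4 rad of 0. Its long sides, 50 mm apart, are sound for 18 mm either side of the origin
- cover_short: a broken cover, scrap: its +x end (with ribs and green lamp) is gone, so it is only about 76 mm long, 50 mm wide, 17 mm high, 32 g, with a jagged edge. Origin: centre of what is left of its open underside, on the bench, x along its length, yaw within 0.4 rad of 0; its long sides are 50 mm apart
- base: lower half of the charger housing, clamped immovably in the vise: black tray 104 (x) x 50 (y) x 16 mm high, holding a green board, yellow transformer, grey mains inlet (20 mm wide, 5 mm above the rim) at its -x end, white output jack (12 mm wide, 4 mm above the rim) at its +x end. Origin: centre of its underside, 14 mm above the bench; z up; yaw within 0.4 rad of 0
- base_rim (a point): centre of the lower half's rim, 30 mm above the bench, axes as the base's: the shut cover's origin and axes lie here. Under the middle of the cover an aluminium heat spreader, 34 x 26 mm, stands 17 mm above the rim on a springy pad: it meets the cover 3 mm before shut, takes 5 N at first and 8 N when shut, and lifts the cover 3 mm if let go; beyond 8 N the rims bear hard
- dowel_a (a point): steel dowel pin of 5 mm with a 2.5 mm tapered tip, standing 8 mm above the rim at the base's own (+28, +14.5) mm; this point lies on its axis, level with the rim
- dowel_b (a point): the other dowel pin, at the base's own (-28, -14.5) mm, level with the rim
- vise: aluminium board vise fixed to the bench, plate 100 x 150 mm, two blue jaws along the lower half's long sides; jaws 15 mm thick, tops 24 mm above the bench (6 mm below the rim), nothing of the vise is higher. Screw and knob point to its own -y, to 118 mm from the origin. Origin on the bench under the centre of the lower half, same axes
- scrap_bin: red open scrap bin fixed to the bench, 220 mm (x) x 170 mm (y) x 80 mm high, walls 4 mm; origin at the centre of its underside
- screwdriver: screwdriver lying on the bench, about 200 mm long along its own x; origin under it at bench height. Leave it where it is.
- tape_roll: roll of blue tape lying flat, 80 mm across, 19 mm high; origin at the centre of its underside. Leave it where it is.
- solvent_bottle: white bottle with a red cap, 48 mm across, 115 mm tall; origin at the centre of its underside. Leave it where it is.
- multimeter: yellow multimeter lying flat, 150 x 75 mm, about 45 mm high; origin at the centre of its underside. Leave it where it is.
Not all that is in view belongs to the job. Leave any pink look-alike of the cover_short alone.

How it is judged:
By the outcome, as a careful person would: the job done as asked, in the order asked, and still so for the second after the job is handed in, while the arm keeps its last pose, push and grip.
It also fails if it takes over 67 s, if anything falls off the work surface, if the arm or the gripper's body presses on something with over 40 N, if the wrist force passes 120 N, or if a joint passes its speed limit or range.

## Robot

A 6-joint arm with a two-finger parallel gripper is mounted at the origin on the work surface. World frame = base frame: x ahead of the robot, y to its left, z up, the work surface at z = 0. Lengths are in m, angles in degrees, forces in N, time in s.
With the tool pointing down it reaches from about 0.25 to 0.725 m from the base axis. Payload 9.7 kg.
Tool frame: the origin (TCP) lies at the centre of the arm's flange, where the gripper is bolted on; the fingertips stand 173 mm ahead of it and the grasp point (between the pads) lies bot.grip_depth ahead of it (bot.grip_depth is the distance from the TCP to the grasp point, in m); z points along the fingers, y is the direction in which the jaws open and shut (so a half turn about z gives the same grasp; the last joint's range is limited). The gripper opens to 85 mm and grips with 20 to 120 N. Pads are 22 mm wide; open, the fingers measure 114 mm over their backs; the gripper's body (76 mm by 85 mm) begins 54 mm behind the grasp point. The pads swing forward as they close: fully open they stand 13 mm farther back than shut.
Start: joints at [-71.104, 4.979, 10.078, 95.1, 0, 90], TCP at [0.178, -0.52, 0.405] pointing down, gripper open.
Joint ranges: [-179.16, 179.16], [-48.56, 103.87], [-65.8, 70.77], [-126.05, 130.52], [-82.76, 87.17], [-180, 180]. Speed limits (degrees/s): [127.2, 127.2, 147.25, 180, 180, 180].

## Interface

Orientations are given as [roll, pitch, yaw] about the fixed x, y, z axes, in that order (R = Rz(yaw) Ry(pitch) Rx(roll)).
In Python, from workcell import status, viewer, bot gives the robot as it stands. The module is installed in compiled form; this text tells all that it offers.
- The arm moves only by the tool move_arm, never from a script. Its argument "commands" is a list of rows, each an object with "claw": the gripper's target within -1 to 1 (fully open at 1, half-way at 0, shut at -1); "travel": the shift along the tool's x, y, z in cm, a list of three; "turn": the turn about the tool's z in degrees. A call has 1 to 5 rows; each row shifts and turns the commanded pose from where the row before left it, along the tool's axes as they then stand; what a row does not reach is not made up. A row lasts 1/12 s, in which the tool goes at most 41.7 mm and 7.16 degrees, less where a joint would pass 70% of its speed; a pose out of reach is approached as far as the arm can. A call is refused whole if a number of a shift passes 4.17 or a number of a turn 7.16, either way. A call with a gripper value outside its range is refused whole. The fingers move at their own pace and stop on an object; "squeeze" is the grip in N (left out, the last holds). Time passes only in rows, so rows that do not move let the fingers close. It gives the time, the measured TCP pose, the force and the opening at its end, in the units of the state.
- status.get_obs(): the state, without advancing time (a new reading comes with each control period).
- viewer.camera(name): name is "scene" or "side" or "wrist"; returns the picture (420x560x3 uint8, blue, green, red); there is no depth.
- viewer.camera_params(name): a dict with "camera_matrix" (3x3 intrinsics, pixels), "xyz" and "rotation" of the camera in the world. Camera axes: x right, y up, looking along -z (the intrinsics and any distortion apply to the point x, -y, -z); pixel columns grow to the right and rows downward; lengths in m; the calibration is good to about 2 mm. A picture is of the moment at which its call begins: read the wrist's pose just before it. camera_params takes no time and is no camera call; for the wrist camera it gives the pose at the moment of the call.
- bot.job_done(): hands the job in, once; it reports no verdict.
The state is a dict: "time": time; "q": joint angles; "qd": joint speeds; "joint_efforts": joint torques, N m; "ee_pos": TCP position; "tcp_rot": TCP orientation; "wrist_force": force on the tool from outside, world axes, zero at the start; "torque": the same for the moment, N m; "opening": finger opening in m.
Only numpy, scipy, OpenCV 4.12 (cv2) and the standard library are available. Lean on these libraries where they do the work, as an engineer would, in place of code of your own. Each camera call takes 0.05 s, during which the arm holds its last target.

## Working session

There is one attempt and no reset: what is moved stays moved. The work goes in short steps, Python scripts to look and compute and a tool call to move; the robot and the scene stay as the last step left them, time stands still between calls to the robot, and variables do not carry over. Pictures are saved under pics/ and viewed, and the job is handed in when it is done.

Besides the shell and the picture viewer there is one more tool, called after "Request:" as a command line: name --argument value ..., lists and objects as JSON in quotes. move_arm: Moves the arm, as the interface text tells. Its arguments: {"type":"object","properties":{"commands":{"type":"array"},"squeeze":{"type":"number"}},"required":["commands"]}

```bash
mkdir -p pics; ls; python3 - <<'E'
from workcell import status, viewer, bot
import cv2
s=status.get_obs();print(s,bot.grip_depth)
for n in("scene","side","wrist"):
    p=viewer.camera_params(n);print(n,p)
    cv2.imwrite(f"pics/{n}0.png",viewer.camera(n))
E
```

```text
pics
{'time': 0.0, 'q': array([-7.11040350e+01,  5.01056610e+00,  1.00322274e+01,  9.50999213e+01,
        3.12885636e-04,  8.99996131e+01]), 'qd': array([-0.00485097, -0.00206408,  0.01489578,  0.00943411,  0.07533311,
        0.10618075]), 'joint_efforts': array([ 1.40162065e-04, -5.20394683e+01,  4.64800787e+01,  1.64504122e-02,
        2.79044990e-06,  9.65467599e-07]), 'ee_pos': array([ 0.17811544, -0.52035034,  0.4039681 ]), 'tcp_rot': array([-1.79921740e+02, -3.13413785e-04,  1.88963514e+01]), 'wrist_force': array([-0.32267578, -1.0126191 ,  0.05833147]), 'torque': array([0.01699824, 0.04714395, 0.02897962]), 'opening': 0.08547973858551608} 0.1547
scene {'camera_matrix': array([[387.53776777,   0.        , 283.64806206],
       [  0.        , 387.53776777, 207.4069159 ],
       [  0.        ,   0.        ,   1.        ]]), 'xyz': array([ 1.15709049, -0.0377345 ,  0.80988868]), 'rotation': array([40.07855375,  0.18047293, 81.80642813])}
side {'camera_matrix': array([[450.06587451,   0.        , 284.23539689],
       [  0.        , 450.06587451, 202.79347971],
       [  0.        ,   0.        ,   1.        ]]), 'xyz': array([ 0.43368985, -0.80608098,  0.84538393]), 'rotation': array([46.11507454,  0.44453989, -7.96539623])}
wrist {'camera_matrix': array([[359.16872994,   0.        , 280.92377307],
       [  0.        , 359.16872994, 207.59048134],
       [  0.        ,   0.        ,   1.        ]]), 'xyz': array([ 0.24527949, -0.49676931,  0.37370571]), 'rotation': array([-1.59761921e+01,  4.92732687e-02, -7.10711314e+01])}
```

View pics/scene0.png

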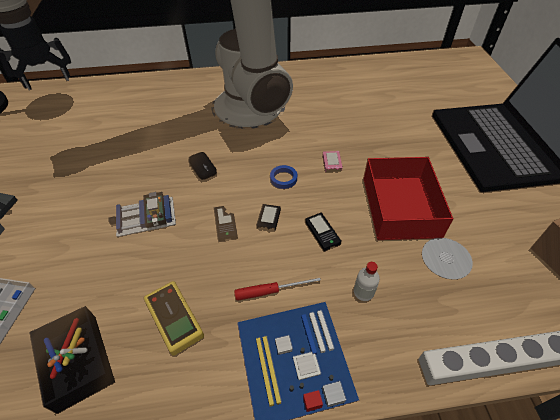

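View pics/side0.png

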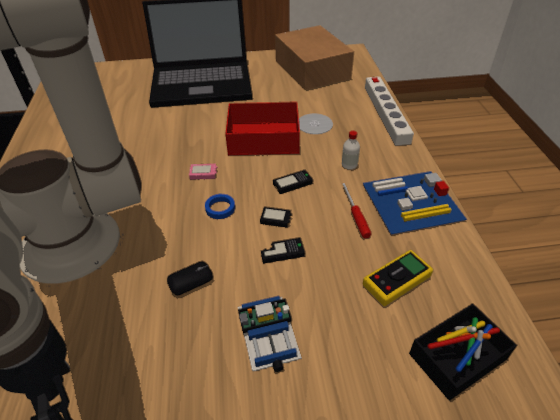

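View pics/wrist0.png

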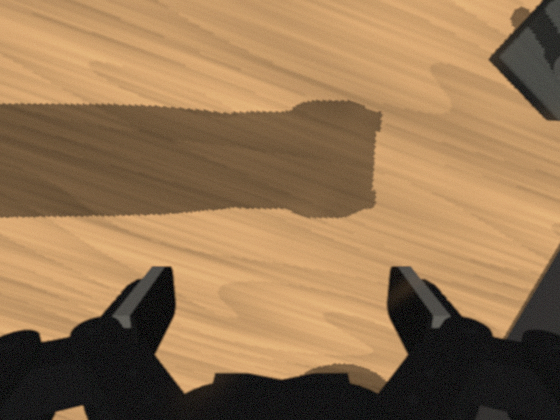

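The side view shows the whole cover at (292,181), the short one at (276,216), the chipped one at (283,250), the vise with the base at (265,320) and the bin at (263,130). I'll enlarge these and find their outlines.

```bash
cat > h.py <<'E'
import numpy as np,cv2
from scipy.spatial.transform import Rotation as R
def Rm(a): return R.from_euler('xyz',a,degrees=True).as_matrix()
def ray(p,uv):
    uv=np.atleast_2d(np.array(uv,float)); K=p['camera_matrix']
    d=np.c_[(uv[:,0]-K[0,2])/K[0,0],-(uv[:,1]-K[1,2])/K[1,1],-np.ones(len(uv))]
    return np.array(p['xyz']),d@Rm(p['rotation']).T
def plane(p,uv,z):
    o,d=ray(p,uv); return o+d*((z-o[2])/d[:,2])[:,None]
def proj(p,X):
    X=np.atleast_2d(X); c=(X-p['xyz'])@Rm(p['rotation']); K=p['camera_matrix']
    return np.c_[K[0,0]*c[:,0]/-c[:,2]+K[0,2],K[1,1]*(-c[:,1])/-c[:,2]+K[1,2]]
E
python3 - <<'E'
import cv2
a=cv2.imread('pics/side0.png')[100:380,180:360];b=cv2.imread('pics/scene0.png')[140:260,100:370]
cv2.imwrite('pics/sidez.png',cv2.resize(a[:175],None,fx=4.3,fy=3.4,interpolation=2)[:600,:800])
cv2.imwrite('pics/sidez2.png',cv2.resize(a[170:],None,fx=4,fy=4,interpolation=2))
cv2.imwrite('pics/scenez.png',cv2.resize(b,None,fx=2.95,fy=2.95,interpolation=2))
E
```

```text
(no output)
```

View pics/sidez.png

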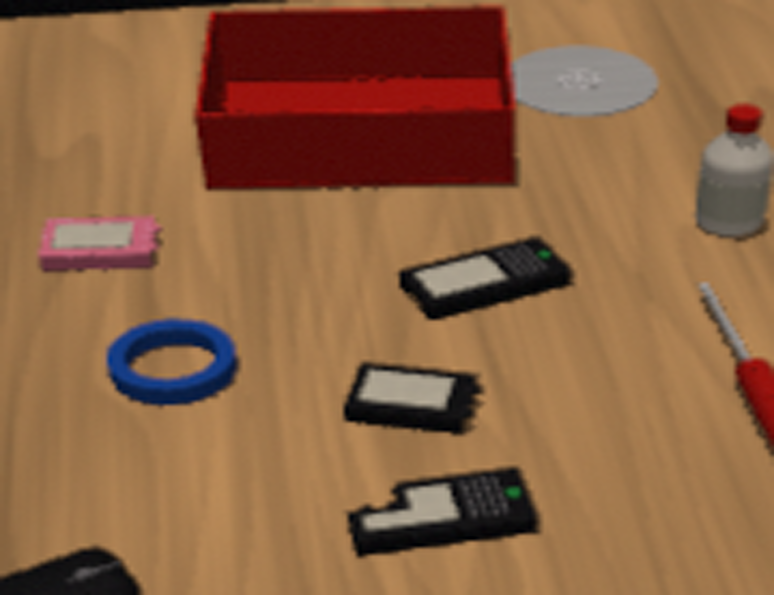

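View pics/sidez2.png

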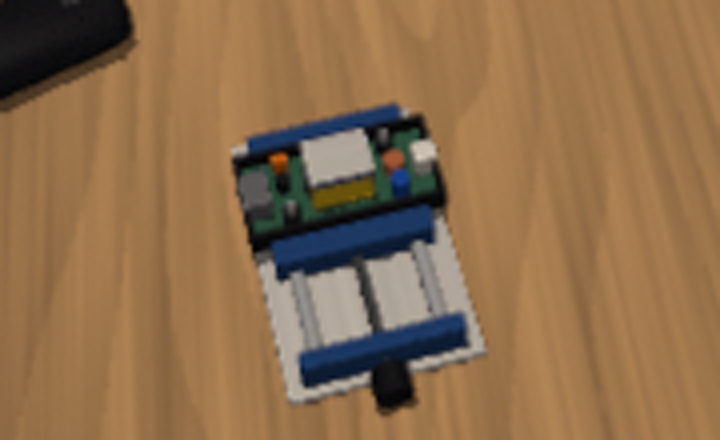

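View pics/scenez.png

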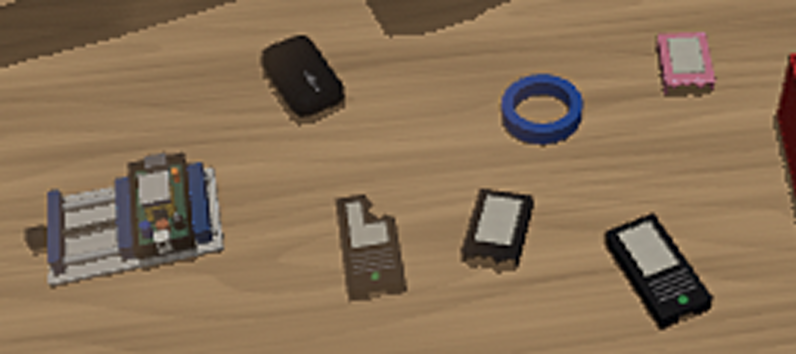

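```bash
python3 - <<'E'
from workcell import viewer
from h import *
p=viewer.camera_params('side')
A=lambda l:np.array(l)/[4.3,3.4]+[180,100]
B=lambda l:np.array(l)/4+[180,270]
D={'whole':(A([(400,275),(540,240),(572,268),(432,303)]),.017),'short':(A([(362,365),(478,372),(465,420),(347,408)]),.017),
'chip BL BR TR':(A([(355,533),(538,515),(520,468)]),.017),'base':(B([(232,155),(428,113),(445,193),(255,240)]),.03),
'bin':(A([(207,15),(503,8),(515,112),(200,115)]),.08)}
for k,(uv,z) in D.items():
    P=plane(p,uv,z)[:,:2];print(k,P.round(3).tolist(),'c',P.mean(0).round(4),'mid02',((P[0]+P[2])/2).round(4))
    e=np.diff(np.vstack([P,P[:1]]),axis=0);print('  len',np.hypot(*e.T).round(3),'ang',np.degrees(np.arctan2(e[:,1],e[:,0])).round(1))
E
```

```text
whole [[0.528, 0.14], [0.626, 0.171], [0.64, 0.132], [0.544, 0.103]] c [0.5844 0.1364] mid02 [0.584 0.136]
  len [0.103 0.041 0.101 0.04 ] ang [  17.5  -69.5 -163.1  113.4]
short [[0.492, 0.038], [0.561, 0.02], [0.546, -0.029], [0.478, -0.006]] c [0.5194 0.006 ] mid02 [0.5191 0.0048]
  len [0.071 0.051 0.071 0.047] ang [ -14.6 -107.2  161.6   72.9]
chip BL BR TR [[0.471, -0.127], [0.573, -0.125], [0.57, -0.081]] c [ 0.5378 -0.1109] mid02 [ 0.5203 -0.1037]
  len [0.102 0.045 0.11 ] ang [   0.8   93.3 -155.1]
base [[0.404, -0.269], [0.51, -0.258], [0.512, -0.308], [0.413, -0.321]] c [ 0.4596 -0.2892] mid02 [ 0.4579 -0.2887]
  len [0.106 0.05  0.1   0.052] ang [   5.9  -88.  -172.5   99.1]
bin [[0.424, 0.456], [0.642, 0.435], [0.624, 0.268], [0.411, 0.296]] c [0.5255 0.3637] mid02 [0.524 0.362]
  len [0.219 0.168 0.214 0.161] ang [ -5.5 -96.4 172.6  85.5]
```

Request:
move_arm --commands '[{"claw":1,"travel":[3.3,-2.0,0],"turn":6.5},{"claw":1,"travel":[3.5,-2.0,0],"turn":6.5},{"claw":1,"travel":[3.5,-2.0,0.5],"turn":0},{"claw":1,"travel":[3.5,-2.0,0.5],"turn":0},{"claw":1,"travel":[3.5,-2.0,0.5],"turn":0}]' --squeeze 40

```text
time: 0.57
ee_pos: [0.3314, -0.3922, 0.3895]
tcp_rot: [180.0, -0.0, 6.0]
wrist_force: [0.8, -0.1, -0.7]
opening: 0.0857
```

Request:
move_arm --commands '[{"claw":1,"travel":[3.5,-2.0,0.5],"turn":0},{"claw":1,"travel":[3.5,-2.0,0.5],"turn":0},{"claw":1,"travel":[3.5,-2.0,0.5],"turn":0},{"claw":1,"travel":[3.0,-1.5,0.5],"turn":0},{"claw":1,"travel":[0,0,0],"turn":0}]'

```text
time: 0.98
ee_pos: [0.4604, -0.3017, 0.3678]
tcp_rot: [-179.9, 0.0, 6.3]
wrist_force: [-0.2, -0.5, -0.3]
opening: 0.0853
```

```bash
cat > look.py <<'E'
import sys,pickle
from workcell import status,viewer
from h import *
n=sys.argv[1]
p=viewer.camera_params('wrist');s=status.get_obs();im=viewer.camera('wrist')
pickle.dump((p,s),open(f'pics/{n}.pkl','wb'));cv2.imwrite(f'pics/{n}.png',im)
print(s['time'],s['ee_pos'].round(4),s['tcp_rot'].round(2),s['opening'])
E
python3 look.py w1
```

```text
0.9833 [ 0.4604 -0.3017  0.3678] [-1.7988e+02  3.0000e-02  6.2700e+00] 0.08526211850315184
```

View pics/w1.png

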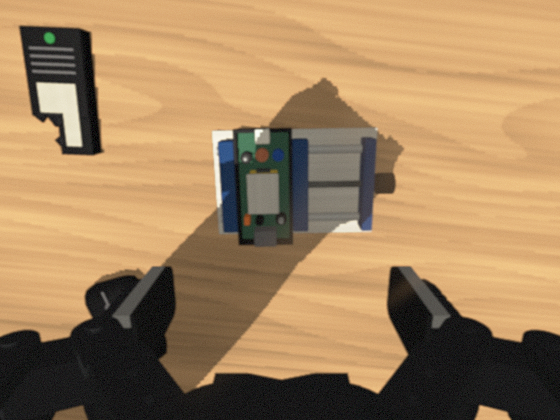

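The wrist picture shows the base upright in the vise, rim corners about (236,128)–(292,244), and the chipped cover at the upper left, (62,90). I'll zoom both.

```bash
python3 - <<'E'
import cv2
a=cv2.imread('pics/w1.png')
cv2.imwrite('pics/w1b.png',cv2.resize(a[115:260,205:325],None,fx=4,fy=4,interpolation=2))
cv2.imwrite('pics/w1c.png',cv2.resize(a[15:165,10:115],None,fx=4,fy=4,interpolation=2))
E
```

```text
(no output)
```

View pics/w1b.png

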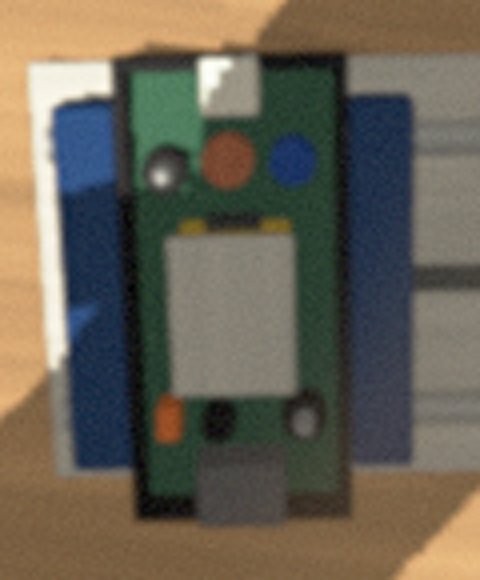

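View pics/w1c.png

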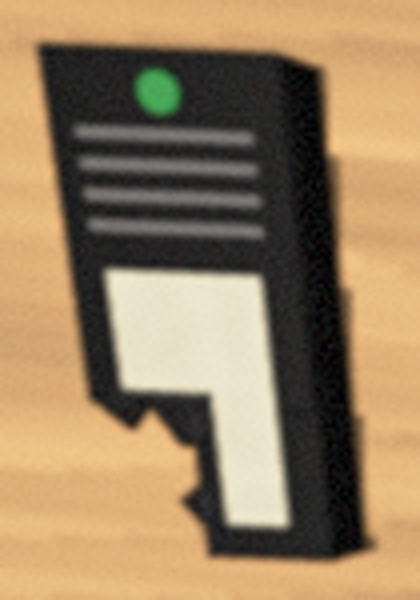

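```bash
python3 - <<'E'
import pickle
from h import *
p,s=pickle.load(open('pics/w1.pkl','rb'))
c=lambda l,o:np.array(l)/4+o
P=plane(p,c([(113,57),(345,57),(352,515),(136,518)],[205,115]),.03)[:,:2];print(P.round(4),P.mean(0))
e=np.diff(np.vstack([P,P[:1]]),axis=0);print(np.hypot(*e.T).round(4),np.degrees(np.arctan2(e[:,1],e[:,0])).round(1))
for z in(.03,.038):
    Q=plane(p,c([(166,170),(305,412)],[205,115]),z)[:,:2];print(Q.round(4),Q.mean(0),np.linalg.norm(Q[0]-Q[1]),np.degrees(np.arctan2(*(Q[0]-Q[1])[::-1]))-np.degrees(np.arctan2(14.5,28)))
C=plane(p,c([(38,45),(283,57),(334,558)],[10,15]),.017)[:,:2];print(C.round(4),'ctr',(C[0]+C[2])/2)
e=np.diff(C,axis=0);print(np.hypot(*e.T),np.degrees(np.arctan2(e[:,1],e[:,0])))
E
```

```text
[[ 0.5067 -0.2549]
 [ 0.5121 -0.3033]
 [ 0.4102 -0.317 ]
 [ 0.404  -0.2678]] [ 0.45821931 -0.28574572]
[0.0486 0.1028 0.0495 0.1036] [ -83.7 -172.3   97.2    7.1]
[[ 0.4843 -0.268 ]
 [ 0.4336 -0.3035]] [ 0.45895449 -0.28574955] 0.06194854315175697 7.65362247233282
[[ 0.4855 -0.2686]
 [ 0.4361 -0.3033]] [ 0.46082744 -0.28594088] 0.06033633955746148 7.653622472332813
[[ 0.5683 -0.0748]
 [ 0.5715 -0.1242]
 [ 0.47   -0.1311]] ctr [ 0.5191301  -0.10297366]
[0.04947919 0.10173748] [ -86.28046163 -176.09012353]
```

Request:
move_arm --commands '[{"claw":1,"travel":[1.3,-3.2,1],"turn":2.5},{"claw":1,"travel":[1.3,-3.2,1.5],"turn":0},{"claw":1,"travel":[1.3,-3.2,1.5],"turn":0},{"claw":1,"travel":[1.3,-3.2,1.5],"turn":0},{"claw":1,"travel":[1.3,-3.2,1.5],"turn":0}]'

```text
time: 1.45
ee_pos: [0.5101, -0.14, 0.2992]
tcp_rot: [180.0, -0.0, 3.4]
wrist_force: [1.6, 0.6, 0.2]
opening: 0.0855
```

Request:
move_arm --commands '[{"claw":1,"travel":[1.3,-3.2,1.5],"turn":0},{"claw":1,"travel":[0,0,1.5],"turn":0},{"claw":1,"travel":[0,0,0],"turn":0}]'

```text
time: 1.7
ee_pos: [0.5207, -0.1069, 0.2668]
tcp_rot: [-179.9, 0.2, 3.6]
wrist_force: [-1.1, -0.4, -0.2]
opening: 0.0856
```

```bash
python3 look.py w2
```

```text
1.7 [ 0.5207 -0.1069  0.2668] [-179.94    0.24    3.64] 0.0856205450640492
```

View pics/w2.png

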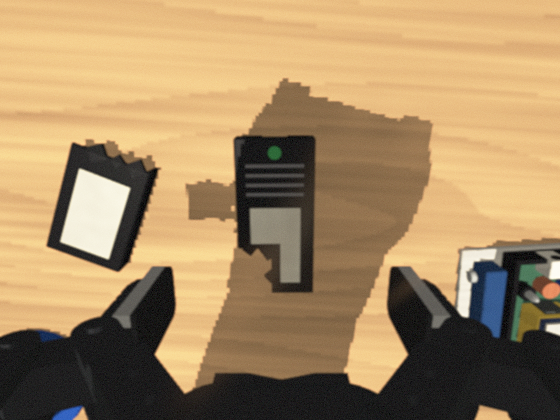

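The chipped cover's top runs from (236,136)/(314,136) to (312,292), and the short cover's top is at (48,245),(120,270),(72,145),(157,168).

```bash
cat > plan.py <<'E'
from h import *
def delta(s,xy,z,yaw):
    psi=np.radians(yaw);d=np.r_[xy,z]-s['ee_pos']
    print('tool cm',(100*np.r_[d[0]*np.cos(psi)+d[1]*np.sin(psi),d[0]*np.sin(psi)-d[1]*np.cos(psi),-d[2]]).round(2),'turn',round(s['tcp_rot'][2]-yaw,2))
E
python3 - <<'E'
import pickle
from plan import *
p,s=pickle.load(open('pics/w2.pkl','rb'))
def show(uv):
    P=plane(p,uv,.017)[:,:2];e=np.diff(P,axis=0);print(P.round(4).tolist(),'mid02',((P[0]+P[2])/2).round(4),np.hypot(*e.T).round(4),np.degrees(np.arctan2(e[:,1],e[:,0])).round(1));return P
C=show([(236,136),(314,136),(312,292)])
S=show([(72,145),(48,246),(121,270),(156,166)])
delta(s,(C[0]+C[2])/2,.175,3.2)
E
```

```text
[[0.5707, -0.0757], [0.5737, -0.1224], [0.4693, -0.1305]] mid02 [ 0.52   -0.1031] [0.0469 0.1047] [ -86.3 -175.6]
[[0.559, 0.0232], [0.4917, 0.0454], [0.4774, -0.0014], [0.5494, -0.0271]] mid02 [0.5182 0.0109] [0.0708 0.0489 0.0764] [ 161.8 -107.   -19.7]
tool cm [-0.05 -0.39  9.18] turn 0.44
```

Request:
move_arm --commands '[{"claw":1,"travel":[0,-0.4,3.0],"turn":0},{"claw":1,"travel":[0,0,3.0],"turn":0},{"claw":1,"travel":[0,0,2.2],"turn":0},{"claw":1,"travel":[0,0,0.9],"turn":0},{"claw":-1,"travel":[0,0,0],"turn":0}]' --squeeze 40

```text
time: 2.17
ee_pos: [0.5204, -0.1051, 0.1776]
tcp_rot: [-180.0, 0.1, 3.4]
wrist_force: [-0.4, 0.2, 0.7]
opening: 0.0752
```

Request:
move_arm --commands '[{"claw":-1,"travel":[0,0,0],"turn":0},{"claw":-1,"travel":[0,0,0],"turn":0},{"claw":-1,"travel":[0,0,0],"turn":0}]'

```text
time: 2.42
ee_pos: [0.5219, -0.1045, 0.1812]
tcp_rot: [179.9, -0.2, 3.5]
wrist_force: [-2.4, -1.4, 5.5]
opening: 0.0484
```

Closing pushed the tips onto the bench slightly (5 N, TCP at 0.181). I'll raise the target a little and let the grip settle.

Request:
move_arm --commands '[{"claw":-1,"travel":[0,0,-0.5],"turn":0},{"claw":-1,"travel":[0,0,0],"turn":0},{"claw":-1,"travel":[0,0,0],"turn":0}]'

```text
time: 2.67
ee_pos: [0.5215, -0.104, 0.1847]
tcp_rot: [180.0, -0.1, 3.5]
wrist_force: [0.0, 1.3, 0.1]
opening: 0.0489
```

Request:
move_arm --commands '[{"claw":-1,"travel":[0,0,-3],"turn":0},{"claw":-1,"travel":[0,-1,-3.8],"turn":0},{"claw":-1,"travel":[0,-2.5,-3.2],"turn":2},{"claw":-1,"travel":[0,-3.6,-2],"turn":2},{"claw":-1,"travel":[0,-4,0],"turn":2}]'

```text
time: 3.08
ee_pos: [0.5185, -0.0085, 0.3091]
tcp_rot: [-179.3, -0.4, -1.1]
wrist_force: [0.6, 0.5, -0.1]
opening: 0.0489
```

Request:
move_arm --commands '[{"claw":-1,"travel":[0,-4,0],"turn":2},{"claw":-1,"travel":[0,-4,0],"turn":2},{"claw":-1,"travel":[0,-4,0],"turn":0},{"claw":-1,"travel":[0,-4,0],"turn":0},{"claw":-1,"travel":[0,-4,0],"turn":0}]'

```text
time: 3.5
ee_pos: [0.521, 0.0545, 0.3123]
tcp_rot: [-174.1, 0.3, 4.8]
wrist_force: [0.9, -0.3, -0.7]
opening: 0.0483
```

```bash
python3 look.py w3
```

```text
3.5 [0.521  0.0545 0.3123] [-174.13    0.3     4.75] 0.04828716232836408
```

View pics/w3.png

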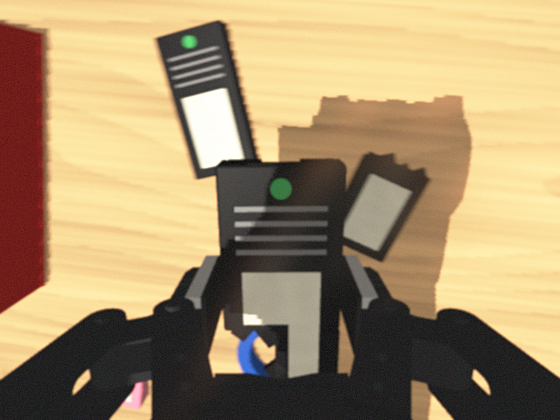

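```bash
python3 -c "
from workcell import status
s=status.get_obs();print(s['q'].round(1),s['qd'].round(1),s['ee_pos'],s['tcp_rot'],s['wrist_force'])"
```

```text
[  4.9   0.7  -4.6  85.    6.  180. ] [-1.9 -0.3 -0.4 -0.6 -2.3 -0.1] [0.5210827  0.05661333 0.31297408] [-174.00282433    0.24037042    4.95375645] [-0.59964489  1.29098165  0.47085366]
```

Joint 6 has reached its 180° limit (q6 = q1 + 180 − yaw), which tilted the tool. For the bin side I need the tool yaw flipped by a half turn, so I'll turn the other way and check that the tilt recovers.

Request:
move_arm --commands '[{"claw":-1,"travel":[0,0,0],"turn":-7},{"claw":-1,"travel":[0,0,0],"turn":-7},{"claw":-1,"travel":[0,0,0],"turn":-7}]'

```text
time: 3.8
ee_pos: [0.521, 0.0541, 0.3123]
tcp_rot: [-174.5, -1.9, 26.0]
wrist_force: [-0.7, -0.5, -0.5]
opening: 0.0484
```

```bash
python3 -c "
from workcell import status
s=status.get_obs();print(s['q'].round(1),s['ee_pos'],s['tcp_rot'],s['wrist_force'])"
```

```text
[  4.7   0.7  -4.7  84.9   5.8 158.6] [0.52103288 0.05405744 0.3123115 ] [-174.47686311   -1.85374522   25.95134987] [-0.66795684 -0.48699919 -0.49281674]
```

The 5.8° tilt stays in the commanded pose. Joint 6's opposite limit should tilt the tool the other way and undo it, so I'll turn all the way to q6 = −180.

Request:
move_arm --commands '[{"claw":-1,"travel":[0,0,0],"turn":-7.16},{"claw":-1,"travel":[0,0,0],"turn":-7.16},{"claw":-1,"travel":[0,0,0],"turn":-7.16},{"claw":-1,"travel":[0,0,0],"turn":-7.16},{"claw":-1,"travel":[0,0,0],"turn":-7.16}]'

```text
time: 4.22
ee_pos: [0.521, 0.0538, 0.3123]
tcp_rot: [-176.6, -4.7, 61.7]
wrist_force: [0.7, 0.3, 0.2]
opening: 0.0484
```

Request:
move_arm --commands '[{"claw":-1,"travel":[0,0,0],"turn":-7.16},{"claw":-1,"travel":[0,0,0],"turn":-7.16},{"claw":-1,"travel":[0,0,0],"turn":-7.16},{"claw":-1,"travel":[0,0,0],"turn":-7.16},{"claw":-1,"travel":[0,0,0],"turn":-7.16}]'

```text
time: 4.63
ee_pos: [0.521, 0.0538, 0.3123]
tcp_rot: [180.0, -5.8, 97.6]
wrist_force: [-0.4, -0.2, -0.7]
opening: 0.0488
```

Request:
move_arm --commands '[{"claw":-1,"travel":[0,0,0],"turn":-7.16},{"claw":-1,"travel":[0,0,0],"turn":-7.16},{"claw":-1,"travel":[0,0,0],"turn":-7.16},{"claw":-1,"travel":[0,0,0],"turn":-7.16},{"claw":-1,"travel":[0,0,0],"turn":-7.16}]'

```text
time: 5.05
ee_pos: [0.521, 0.0538, 0.3123]
tcp_rot: [176.6, -4.7, 133.6]
wrist_force: [0.5, 0.4, -0.3]
opening: 0.0486
```

Request:
move_arm --commands '[{"claw":-1,"travel":[0,0,0],"turn":-7.16},{"claw":-1,"travel":[0,0,0],"turn":-7.16},{"claw":-1,"travel":[0,0,0],"turn":-7.16},{"claw":-1,"travel":[0,0,0],"turn":-7.16},{"claw":-1,"travel":[0,0,0],"turn":-7.16}]'

```text
time: 5.47
ee_pos: [0.521, 0.0538, 0.3123]
tcp_rot: [174.5, -1.8, 169.3]
wrist_force: [0.2, -0.3, -0.7]
opening: 0.0485
```

```bash
python3 -c "
from workcell import status
s=status.get_obs();print(s['q'].round(1),s['ee_pos'],s['tcp_rot'],s['wrist_force'])"
```

```text
[ 4.7  0.7 -4.7 84.9  5.8 15.4] [0.52103782 0.05378789 0.31228248] [174.46619572  -1.8190488  169.31302971] [ 0.15660207 -0.27920074 -0.70642458]
```

Delivering the chipped cover first, since the tilt doesn't matter for a drop. I'll fix the tilt on the way back.

Request:
move_arm --commands '[{"claw":-1,"travel":[1.1,3.0,0],"turn":0},{"claw":-1,"travel":[1.1,3.6,0],"turn":0},{"claw":-1,"travel":[1.1,3.6,0],"turn":0},{"claw":-1,"travel":[1.1,3.6,0],"turn":0},{"claw":-1,"travel":[1.1,3.6,0],"turn":0}]'

```text
time: 5.88
ee_pos: [0.5002, 0.2358, 0.331]
tcp_rot: [174.5, -1.8, 168.9]
wrist_force: [0.5, 0.3, -0.1]
opening: 0.0487
```

Request:
move_arm --commands '[{"claw":-1,"travel":[1.1,3.6,0],"turn":0},{"claw":-1,"travel":[1.1,3.6,0],"turn":0},{"claw":-1,"travel":[1.1,3.5,0],"turn":0},{"claw":-1,"travel":[0,0,0],"turn":0}]'

```text
time: 6.22
ee_pos: [0.4878, 0.3501, 0.342]
tcp_rot: [174.4, -1.8, 169.2]
wrist_force: [1.0, 1.0, -0.7]
opening: 0.049
```

```bash
python3 look.py w4; python3 -c "
from workcell import status
s=status.get_obs();print(s['q'].round(1))"
```

```text
6.2167 [0.4878 0.3501 0.342 ] [174.41  -1.84 169.22] 0.04895546774432676
[34.5  9.3  7.8 85.9  5.2 45.5]
```

View pics/w4.png

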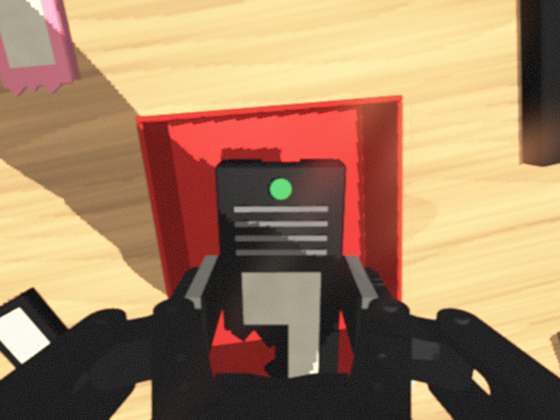

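The bin's −x wall top is at (140,120)–(400,98), and the cover hangs over the bin.

```bash
python3 - <<'E'
import pickle
from plan import *
p,s=pickle.load(open('pics/w4.pkl','rb'))
print(plane(p,[(140,120),(400,98)],.08).round(4))
R_=Rm(s['tcp_rot']);print(s['ee_pos']+R_@[0,0,.175], R_.round(3))
E
```

```text
[[0.4094 0.304  0.08  ]
 [0.4271 0.4679 0.08  ]]
[0.48551984 0.36784233 0.16794559] [[-0.982  0.189 -0.013]
 [ 0.187  0.977  0.102]
 [ 0.032  0.097 -0.995]]
```

Request:
move_arm --commands '[{"claw":-1,"travel":[-0.4,0,3.5],"turn":0},{"claw":-1,"travel":[0,0,3.5],"turn":0},{"claw":-1,"travel":[0,-0.3,3],"turn":0},{"claw":1,"travel":[0,0,0],"turn":0},{"claw":1,"travel":[0,0,0],"turn":0}]'

```text
time: 6.68
ee_pos: [0.4905, 0.3506, 0.2416]
tcp_rot: [174.6, -1.9, 169.0]
wrist_force: [-1.0, 0.9, 1.0]
opening: 0.0708
```

Request:
move_arm --commands '[{"claw":1,"travel":[0,0,0],"turn":0},{"claw":1,"travel":[0,0,0],"turn":0},{"claw":1,"travel":[0,0,-3.5],"turn":0},{"claw":1,"travel":[0,0,-3.5],"turn":0},{"claw":1,"travel":[0,0,-3.5],"turn":0}]'

```text
time: 7.1
ee_pos: [0.4916, 0.3412, 0.3508]
tcp_rot: [174.4, -1.7, 169.1]
wrist_force: [0.4, 0.2, 1.0]
opening: 0.0853
```

```bash
python3 look.py w5
```

```text
7.1 [0.4916 0.3412 0.3508] [174.39  -1.67 169.08] 0.08533045389211401
```

View pics/w5.png

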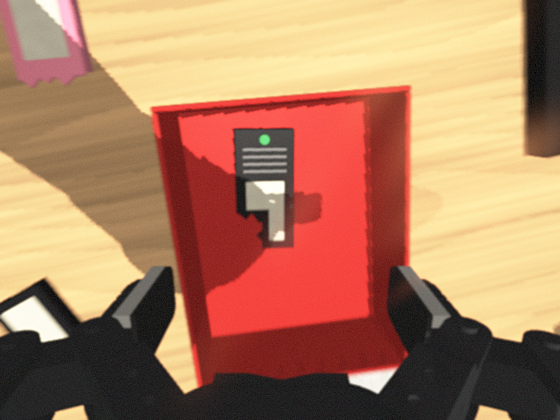

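Request:
move_arm --commands '[{"claw":1,"travel":[-0.1,-3.0,0],"turn":0},{"claw":1,"travel":[-0.1,-3.6,0],"turn":-7},{"claw":1,"travel":[-0.5,-3.6,0],"turn":-7},{"claw":1,"travel":[-1.0,-3.5,0],"turn":-7},{"claw":1,"travel":[-1.5,-3.4,0],"turn":-7}]'

```text
time: 7.57
ee_pos: [0.5141, 0.1762, 0.3335]
tcp_rot: [174.3, 1.3, -163.2]
wrist_force: [-0.1, -0.2, 0.8]
opening: 0.0851
```

Request:
move_arm --commands '[{"claw":1,"travel":[-1.9,-3.2,0],"turn":-7},{"claw":1,"travel":[-2.2,-3,0],"turn":-7},{"claw":1,"travel":[-2.5,-2.8,0],"turn":-7},{"claw":1,"travel":[0,0,0],"turn":-7},{"claw":1,"travel":[0,0,0],"turn":-7}]'

```text
time: 7.98
ee_pos: [0.612, 0.1214, 0.3241]
tcp_rot: [175.9, 4.1, -128.4]
wrist_force: [-0.5, 0.6, 0.7]
opening: 0.0851
```

```bash
python3 look.py w5b; python3 -c "
from workcell import status
s=status.get_obs();print(s['q'].round(1))"
```

```text
7.9833 [0.612  0.1214 0.3241] [ 175.93    4.13 -128.42] 0.08508921485381192
[ 10.2  14.   11.3  86.9   5.8 -42. ]
```

Request:
move_arm --commands '[{"claw":1,"travel":[0,0,0],"turn":-7.16},{"claw":1,"travel":[0,0,0],"turn":-7.16},{"claw":1,"travel":[0,0,0],"turn":-7.16},{"claw":1,"travel":[0,0,0],"turn":-7.16},{"claw":1,"travel":[0,0,0],"turn":-7.16}]'

```text
time: 8.45
ee_pos: [0.61, 0.1229, 0.3261]
tcp_rot: [179.2, 5.8, -92.5]
wrist_force: [-0.3, 0.2, -0.1]
opening: 0.0859
```

Request:
move_arm --commands '[{"claw":1,"travel":[0,0,0],"turn":-7.16},{"claw":1,"travel":[0,0,0],"turn":-7.16},{"claw":1,"travel":[0,0,0],"turn":-7.16},{"claw":1,"travel":[0,0,0],"turn":-7.16},{"claw":1,"travel":[0,0,0],"turn":-7.16}]'

```text
time: 8.87
ee_pos: [0.61, 0.1229, 0.3261]
tcp_rot: [-177.2, 5.1, -56.6]
wrist_force: [-1.0, 0.2, -0.1]
opening: 0.0855
```

Request:
move_arm --commands '[{"claw":1,"travel":[0,0,0],"turn":-7.16},{"claw":1,"travel":[0,0,0],"turn":-7.16},{"claw":1,"travel":[0,0,0],"turn":-7.16},{"claw":1,"travel":[0,0,0],"turn":-7.16},{"claw":1,"travel":[0,0,0],"turn":-7.16}]'

```text
time: 9.28
ee_pos: [0.61, 0.1229, 0.3261]
tcp_rot: [-174.8, 2.5, -20.8]
wrist_force: [-0.3, 0.4, 1.0]
opening: 0.0853
```

Request:
move_arm --commands '[{"claw":1,"travel":[0,0,0],"turn":-7.16},{"claw":1,"travel":[0,0,0],"turn":-7.16},{"claw":1,"travel":[0,0,0],"turn":-7.16}]'

```text
time: 9.53
ee_pos: [0.61, 0.1229, 0.3261]
tcp_rot: [-174.2, 0.4, 0.6]
wrist_force: [0.1, 0.4, 0.2]
opening: 0.0855
```

```bash
cat > st.py <<'E'
from workcell import status
from h import *
s=status.get_obs();r=Rm(s['tcp_rot']);print(round(s['time'],2),'q',s['q'].round(1),'pos',s['ee_pos'].round(4),'rpy',s['tcp_rot'].round(2),'zax',r[:,2].round(4),'F',s['wrist_force'].round(1),'op',round(s['opening'],4))
E
python3 st.py
```

```text
9.53 q [  10.4   13.7   11.2   86.9    5.8 -170.2] pos [0.61   0.1229 0.3261] rpy [-174.21    0.44    0.61] zax [-0.0088  0.1008 -0.9949] F [0.1 0.4 0.2] op 0.0855
```

Request:
move_arm --commands '[{"claw":1,"travel":[0,3.4,0],"turn":-6},{"claw":1,"travel":[0,3.4,0],"turn":0},{"claw":1,"travel":[0,3,0],"turn":0},{"claw":1,"travel":[0,3,0],"turn":0}]'

```text
time: 9.87
ee_pos: [0.6151, 0.0368, 0.3136]
tcp_rot: [-175.8, -0.1, 2.5]
wrist_force: [0.5, 1.0, 0.5]
opening: 0.0852
```

```bash
python3 st.py
```

```text
9.87 q [   2.7   13.2    9.2   85.9    4.2 -179.8] pos [0.6151 0.0368 0.3136] rpy [-1.7584e+02 -8.0000e-02  2.4800e+00] zax [-0.0017  0.0725 -0.9974] F [0.5 1.  0.5] op 0.0852
```

Request:
move_arm --commands '[{"claw":1,"travel":[0,3,0],"turn":0},{"claw":1,"travel":[0,3,0],"turn":0}]'

```text
time: 10.03
ee_pos: [0.6164, 0.0066, 0.3088]
tcp_rot: [-177.0, 0.0, -0.0]
wrist_force: [-0.9, -0.8, -0.0]
opening: 0.0853
```

```bash
python3 st.py
```

```text
10.03 q [ 1.000e-01  1.330e+01  8.800e+00  8.550e+01  3.000e+00 -1.799e+02] pos [0.6164 0.0066 0.3088] rpy [-1.7698e+02  0.0000e+00 -5.0000e-02] zax [-0.      0.0527 -0.9986] F [-0.9 -0.8 -0. ] op 0.0853
```

Request:
move_arm --commands '[{"claw":1,"travel":[0,3,0],"turn":0},{"claw":1,"travel":[0,3,0],"turn":0},{"claw":1,"travel":[0,3,0],"turn":0},{"claw":1,"travel":[0,0,0],"turn":0}]'

```text
time: 10.37
ee_pos: [0.6158, -0.0406, 0.3044]
tcp_rot: [-178.7, 0.1, -4.1]
wrist_force: [0.7, 0.6, 0.9]
opening: 0.0853
```

```bash
python3 st.py
```

```text
10.37 q [  -4.    13.4    8.5   85.2    1.3 -179.9] pos [ 0.6158 -0.0406  0.3044] rpy [-1.7872e+02  9.0000e-02 -4.0700e+00] zax [ 1.000e-04  2.240e-02 -9.997e-01] F [0.7 0.6 0.9] op 0.0853
```

Request:
move_arm --commands '[{"claw":1,"travel":[0,3,0],"turn":0},{"claw":1,"travel":[0,3,0],"turn":0},{"claw":1,"travel":[0,0,0],"turn":0}]'

```text
time: 10.62
ee_pos: [0.6139, -0.0707, 0.3034]
tcp_rot: [-179.9, 0.1, -6.7]
wrist_force: [-0.0, -0.6, 0.6]
opening: 0.0856
```

```bash
python3 st.py
```

```text
10.62 q [-6.600e+00  1.350e+01  8.600e+00  8.510e+01  1.000e-01 -1.799e+02] pos [ 0.6139 -0.0707  0.3034] rpy [-1.7986e+02  9.0000e-02 -6.6600e+00] zax [-0.0012  0.0027 -1.    ] F [-0.  -0.6  0.6] op 0.0856
```

Tilt is back to 0.15°. Next is the short cover.

Request:
move_arm --commands '[{"claw":1,"travel":[0,0,0],"turn":5.4},{"claw":1,"travel":[-1.6,-0.6,0.5],"turn":5.4},{"claw":1,"travel":[-3.2,-1.5,1],"turn":0},{"claw":1,"travel":[-3.2,-1.5,1],"turn":0},{"claw":1,"travel":[-3.2,-1.4,1],"turn":0}]'

```text
time: 11.03
ee_pos: [0.52, 0.0119, 0.2684]
tcp_rot: [-179.8, 0.1, -17.3]
wrist_force: [0.3, 0.7, 0.3]
opening: 0.085
```

Request:
move_arm --commands '[{"claw":1,"travel":[0,0,0],"turn":0}]'

```text
time: 11.12
ee_pos: [0.5167, 0.0138, 0.2663]
tcp_rot: [-179.8, 0.5, -17.1]
wrist_force: [0.4, 0.2, 0.3]
opening: 0.0855
```

```bash
python3 look.py w6
```

```text
11.1167 [0.5167 0.0138 0.2663] [-179.84    0.48  -17.14] 0.0855005593919787
```

View pics/w6.png

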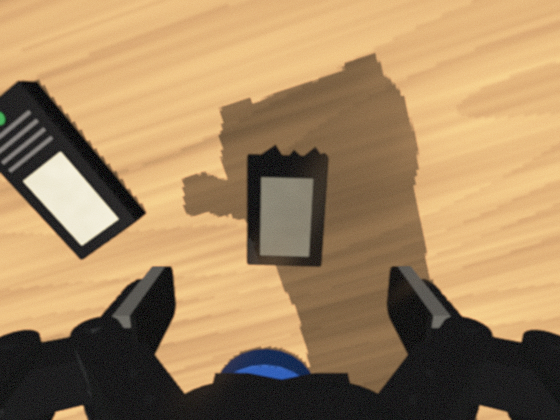

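Short cover top corners: (248,155),(248,265),(322,266),(327,154).

```bash
python3 - <<'E'
import pickle
from plan import *
p,s=pickle.load(open('pics/w6.pkl','rb'))
P=plane(p,[(248,155),(248,265),(322,266),(327,154)],.017)[:,:2];e=np.diff(np.vstack([P,P[:1]]),axis=0);print(P.round(4).tolist(),P.mean(0),np.hypot(*e.T).round(4),np.degrees(np.arctan2(e[:,1],e[:,0])).round(1))
delta(s,P.mean(0),.183,-18)
E
```

```text
[[0.5606, 0.0231], [0.4912, 0.0465], [0.4761, -0.0004], [0.5471, -0.0229]] [0.51877888 0.0115492 ] [0.0732 0.0493 0.0745 0.048 ] [ 161.4 -107.9  -17.6   73.6]
tool cm [0.27 0.15 8.33] turn 0.86
```

Request:
move_arm --commands '[{"claw":1,"travel":[0.3,0.15,3],"turn":0.8},{"claw":1,"travel":[0,0,3],"turn":0},{"claw":1,"travel":[0,0,1.8],"turn":0},{"claw":-1,"travel":[0,0,0.6],"turn":0},{"claw":-1,"travel":[0,0,0],"turn":0}]'

```text
time: 11.58
ee_pos: [0.5235, 0.0091, 0.184]
tcp_rot: [-179.8, 0.2, -18.1]
wrist_force: [-1.2, -1.1, 0.0]
opening: 0.0641
```

Request:
move_arm --commands '[{"claw":-1,"travel":[0,0,0],"turn":0},{"claw":-1,"travel":[0,0,0],"turn":0},{"claw":-1,"travel":[0,0,0],"turn":0},{"claw":-1,"travel":[0,0,0],"turn":0}]'

```text
time: 11.92
ee_pos: [0.5242, 0.0095, 0.1868]
tcp_rot: [-179.7, -0.1, -18.0]
wrist_force: [0.1, -1.4, 7.6]
opening: 0.0467
```

```bash
python3 look.py w7; python3 st.py
```

```text
11.9167 [0.5242 0.0095 0.1868] [-1.7974e+02 -5.0000e-02 -1.8040e+01] 0.04669221522422096
11.97 q [   1.     3.   -16.2   70.6    0.2 -161. ] pos [0.5241 0.0095 0.1868] rpy [-1.7974e+02 -5.0000e-02 -1.8050e+01] zax [ 0.0023  0.004  -1.    ] F [ 1.1 -1.2  5.5] op 0.0466
```

View pics/w7.png

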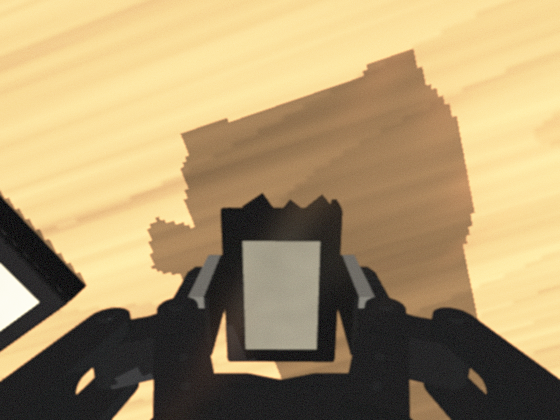

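```bash
python3 - <<'E'
from workcell import viewer
import cv2
a=viewer.camera('side');cv2.imwrite('pics/s1f.png',a)
b=viewer.camera('scene')
cv2.imwrite('pics/s1.png',cv2.hconcat([cv2.resize(a[140:260,220:340],(400,400),interpolation=2),cv2.resize(b[130:250,210:330],(400,400),interpolation=2)]))
E
```

```text
(no output)
```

View pics/s1.png

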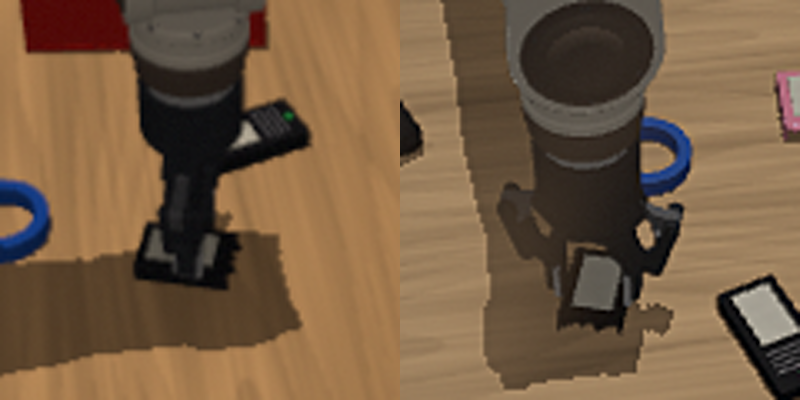

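Both views show the short cover held by its long sides. I'll lift it and carry it to the bin.

Request:
move_arm --commands '[{"claw":-1,"travel":[0,0,-2.5],"turn":0},{"claw":-1,"travel":[0,0,-3.5],"turn":0},{"claw":-1,"travel":[-0.4,-2,-3.4],"turn":0},{"claw":-1,"travel":[-0.7,-3.4,-2],"turn":0},{"claw":-1,"travel":[-0.75,-3.8,0],"turn":0}]'

```text
time: 12.48
ee_pos: [0.5353, 0.1026, 0.3057]
tcp_rot: [-179.5, -0.3, -18.2]
wrist_force: [0.9, -0.1, -0.0]
opening: 0.0462
```

```bash
python3 st.py
```

```text
12.48 q [  10.8    3.1   -2.8   83.6    0.2 -151. ] pos [0.5353 0.1026 0.3057] rpy [-179.54   -0.31  -18.19] zax [ 0.0077  0.0059 -1.    ] F [ 0.9 -0.1 -0. ] op 0.0462
```

Request:
move_arm --commands '[{"claw":-1,"travel":[-0.75,-3.8,0],"turn":0},{"claw":-1,"travel":[-0.75,-3.8,0],"turn":0},{"claw":-1,"travel":[-0.75,-3.8,0],"turn":0},{"claw":-1,"travel":[-0.75,-3.8,0],"turn":0},{"claw":-1,"travel":[-0.75,-3.8,0],"turn":0}]'

```text
time: 12.9
ee_pos: [0.5574, 0.2967, 0.3009]
tcp_rot: [-179.7, 0.1, -18.0]
wrist_force: [0.9, -1.2, -0.1]
opening: 0.0465
```

```bash
python3 st.py
```

```text
12.9 q [  28.    15.3   10.4   85.     0.3 -134. ] pos [0.5574 0.2967 0.3009] rpy [-1.7973e+02  9.0000e-02 -1.8030e+01] zax [ 1.e-04  5.e-03 -1.e+00] F [ 0.9 -1.2 -0.1] op 0.0465
```

Request:
move_arm --commands '[{"claw":-1,"travel":[-0.7,-3.4,0],"turn":0},{"claw":-1,"travel":[-0.6,-3.2,0],"turn":0},{"claw":-1,"travel":[0,0,2.5],"turn":0},{"claw":-1,"travel":[0,0,2.5],"turn":0},{"claw":1,"travel":[0,0,0.5],"turn":0}]'

```text
time: 13.32
ee_pos: [0.5648, 0.3621, 0.2413]
tcp_rot: [180.0, 0.3, -18.0]
wrist_force: [-0.4, 0.2, -1.2]
opening: 0.0572
```

Request:
move_arm --commands '[{"claw":1,"travel":[0,0,0],"turn":0},{"claw":1,"travel":[0,0,0],"turn":0},{"claw":1,"travel":[0,0,0],"turn":0},{"claw":1,"travel":[0,0,-3.5],"turn":0},{"claw":1,"travel":[0,0,-3.8],"turn":0}]'

```text
time: 13.73
ee_pos: [0.5653, 0.3606, 0.3185]
tcp_rot: [-179.9, 0.2, -18.1]
wrist_force: [0.8, 1.1, 1.1]
opening: 0.0853
```

Request:
move_arm --commands '[{"claw":1,"travel":[0,0,-3.5],"turn":0}]'

```text
time: 13.82
ee_pos: [0.5654, 0.3605, 0.357]
tcp_rot: [-179.7, 0.1, -18.1]
wrist_force: [1.0, 1.4, -0.4]
opening: 0.0855
```

```bash
python3 look.py w8; python3 st.py
```

```text
13.8167 [0.5654 0.3605 0.357 ] [-1.7968e+02  5.0000e-02 -1.8070e+01] 0.0855430830594658
13.87 q [  32.5   21.2   24.9   92.9    0.2 -129.4] pos [0.5655 0.3605 0.3656] rpy [-179.24   -0.31  -18.08] zax [ 0.0092  0.0109 -0.9999] F [-1.3 -0.7  5.8] op 0.0853
```

View pics/w8.png

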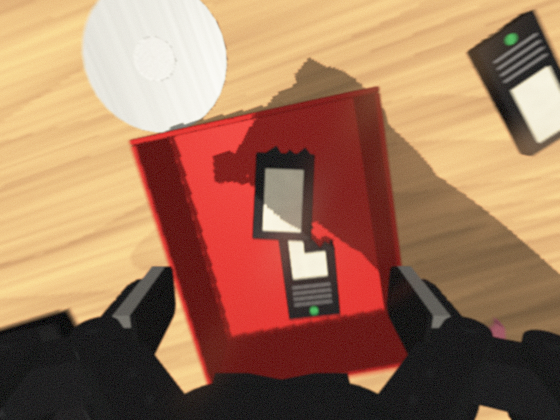

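Both broken covers lie flat in the bin (centres about (283,193) and (312,280)). Now to the whole cover, with the tool turned half round.

Request:
move_arm --commands '[{"claw":1,"travel":[1.3,3,0],"turn":0},{"claw":1,"travel":[1.7,3.5,0.5],"turn":0},{"claw":1,"travel":[1.7,3.5,1],"turn":0},{"claw":1,"travel":[1.7,3.5,1],"turn":0},{"claw":1,"travel":[1.7,3.5,1],"turn":0}]'

```text
time: 14.28
ee_pos: [0.59, 0.1726, 0.3195]
tcp_rot: [-179.7, -0.0, -18.0]
wrist_force: [-0.1, -0.1, -1.0]
opening: 0.085
```

Request:
move_arm --commands '[{"claw":1,"travel":[1.7,3.4,1],"turn":6.5},{"claw":1,"travel":[0,0,1],"turn":7.16},{"claw":1,"travel":[0,0,1],"turn":7.16},{"claw":1,"travel":[0,0,0],"turn":7.16},{"claw":1,"travel":[0,0,0],"turn":7.16}]'

```text
time: 14.7
ee_pos: [0.5957, 0.1362, 0.2888]
tcp_rot: [-179.8, 0.2, -53.6]
wrist_force: [-0.0, 0.0, 0.1]
opening: 0.0856
```

Request:
move_arm --commands '[{"claw":1,"travel":[0,0,0],"turn":7.16},{"claw":1,"travel":[0,0,0],"turn":7.16},{"claw":1,"travel":[0,0,0],"turn":7.16},{"claw":1,"travel":[0,0,0],"turn":7.16},{"claw":1,"travel":[0,0,0],"turn":7.16}]'

```text
time: 15.12
ee_pos: [0.5958, 0.1367, 0.2896]
tcp_rot: [-179.9, 0.3, -89.4]
wrist_force: [-0.6, -0.3, -0.3]
opening: 0.0856
```

Request:
move_arm --commands '[{"claw":1,"travel":[0,0,0],"turn":7.16},{"claw":1,"travel":[0,0,0],"turn":7.16},{"claw":1,"travel":[0,0,0],"turn":7.16},{"claw":1,"travel":[0,0,0],"turn":7.16},{"claw":1,"travel":[0,0,0],"turn":7.16}]'

```text
time: 15.53
ee_pos: [0.5958, 0.1368, 0.2896]
tcp_rot: [179.9, 0.3, -125.2]
wrist_force: [-0.2, -0.3, -0.5]
opening: 0.0855
```

Request:
move_arm --commands '[{"claw":1,"travel":[0,0,0],"turn":7.16},{"claw":1,"travel":[0,0,0],"turn":7.16},{"claw":1,"travel":[0,0,0],"turn":7.16},{"claw":1,"travel":[0,0,0],"turn":7.16},{"claw":1,"travel":[0,0,0],"turn":0}]'

```text
time: 15.95
ee_pos: [0.5958, 0.1368, 0.2894]
tcp_rot: [179.8, 0.2, -153.8]
wrist_force: [0.1, 0.4, -0.3]
opening: 0.0855
```

```bash
python3 look.py w9; python3 st.py
```

```text
15.95 [0.5958 0.1368 0.2894] [ 179.79    0.22 -153.78] 0.08545227722846724
16.0 q [ 12.9  12.5   5.8  83.1   0.3 -13.8] pos [0.5958 0.1368 0.2892] rpy [ 179.78    0.2  -153.32] zax [ 0.0015  0.005  -1.    ] F [ 0.8 -0.4  0.1] op 0.0854
```

View pics/w9.png

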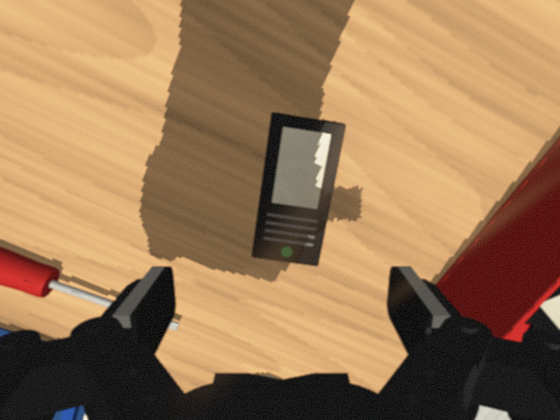

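The whole cover fills about (252,113)–(345,265). I'll zoom for its corners.

```bash
python3 - <<'E'
import cv2,numpy as np
a=cv2.imread('pics/w9.png')
c=cv2.resize(a[105:275,240:360],None,fx=3.5,fy=3.5,interpolation=2)
cv2.imwrite('pics/w9z.png',np.clip(c*1.8,0,255).astype('uint8'))
E
```

```text
(no output)
```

View pics/w9z.png

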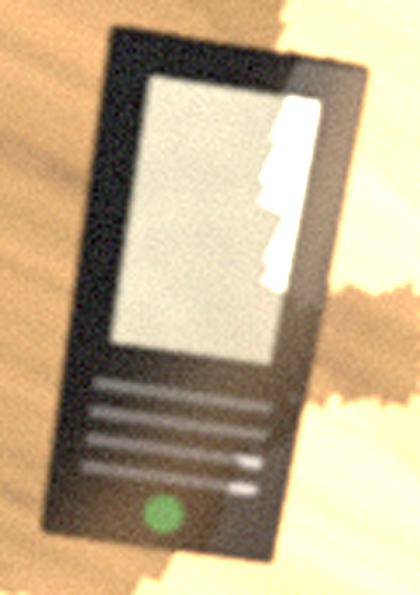

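```bash
python3 - <<'E'
import pickle
from plan import *
p,s=pickle.load(open('pics/w9.pkl','rb'))
P=plane(p,np.array([(112,27),(366,67),(271,560),(43,528)])/3.5+[240,105],.017)[:,:2];e=np.diff(np.vstack([P,P[:1]]),axis=0);print(P.round(4).tolist(),P.mean(0),np.hypot(*e.T).round(4),np.degrees(np.arctan2(e[:,1],e[:,0])).round(1))
s['tcp_rot'][2]=-153.3
delta(s,P.mean(0),.176,-162.8)
E
```

```text
[[0.5418, 0.1052], [0.5272, 0.1511], [0.6246, 0.1824], [0.6391, 0.1363]] [0.58317544 0.14375658] [0.0482 0.1023 0.0484 0.1022] [ 107.6   17.8  -72.5 -162.2]
tool cm [ 1.    1.04 11.34] turn 9.5
```

Request:
move_arm --commands '[{"claw":1,"travel":[0,0,0],"turn":4.7},{"claw":1,"travel":[0,0,0],"turn":4.5},{"claw":1,"travel":[1.0,1.0,3],"turn":0},{"claw":1,"travel":[0,0,3],"turn":0},{"claw":1,"travel":[0,0,0],"turn":0}]'

```text
time: 16.42
ee_pos: [0.5814, 0.1437, 0.2229]
tcp_rot: [179.7, -0.3, -162.3]
wrist_force: [-0.8, 0.1, -1.4]
opening: 0.0854
```

```bash
python3 look.py w10; python3 st.py;python3 - <<'E'
import cv2,numpy as np
a=cv2.imread('pics/w10.png')
cv2.imwrite('pics/w10z.png',np.clip(a[60:400,180:400]*1.6,0,255).astype('uint8').repeat(2,0)[:, :].repeat(2,1)[:600])
E
```

```text
16.4167 [0.5814 0.1437 0.2229] [ 179.72   -0.34 -162.35] 0.08542346523141191
16.47 q [13.8 12.1 -1.7 76.4  0.3 -3.8] pos [0.5821 0.1437 0.2257] rpy [ 179.73   -0.21 -162.4 ] zax [-0.0049  0.0034 -1.    ] F [-0.2 -0.7  1.1] op 0.0854
```

View pics/w10.png

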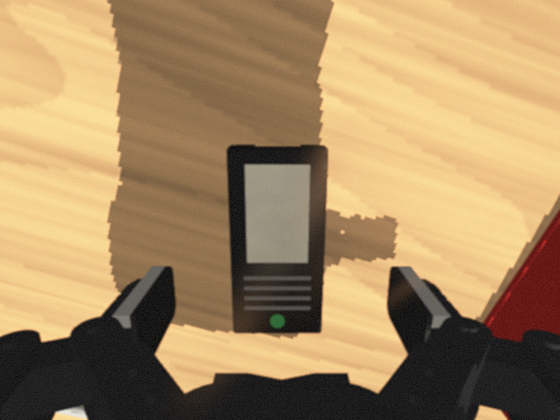

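View pics/w10z.png

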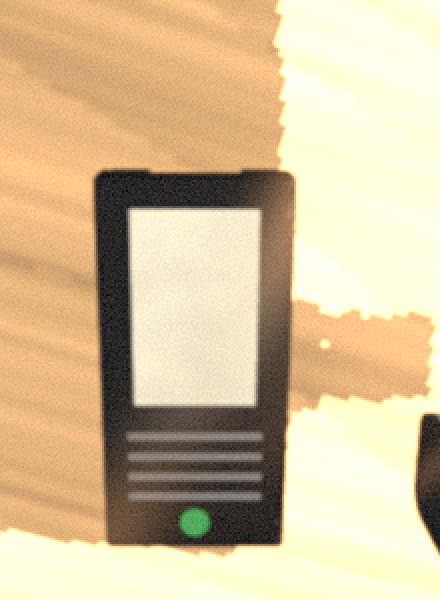

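```bash
python3 - <<'E'
import pickle
from plan import *
from workcell import status
p,s=pickle.load(open('pics/w10.pkl','rb'))
P=plane(p,np.array([(97,178),(293,178),(281,545),(108,545)])/2+[180,60],.017)[:,:2];e=np.diff(np.vstack([P,P[:1]]),axis=0);print(P.round(4).tolist(),P.mean(0),np.hypot(*e.T).round(4),np.degrees(np.arctan2(e[:,1],e[:,0])).round(1))
s=status.get_obs()
delta(s,P.mean(0),.177,-162.1)
E
```

```text
[[0.5418, 0.1059], [0.5273, 0.1513], [0.6254, 0.1828], [0.6401, 0.1362]] [0.58364855 0.14404647] [0.0477 0.103  0.0488 0.1028] [ 107.7   17.8  -72.5 -162.9]
tool cm [-0.16 -0.01  4.87] turn -0.3
```

Request:
move_arm --commands '[{"claw":1,"travel":[-0.15,0,2.4],"turn":-0.2},{"claw":1,"travel":[0,0,1.6],"turn":0},{"claw":1,"travel":[0,0,0.8],"turn":0},{"claw":1,"travel":[0,0,0],"turn":0},{"claw":-1,"travel":[0,0,0],"turn":0}]' --squeeze 60

```text
time: 16.88
ee_pos: [0.585, 0.1446, 0.1811]
tcp_rot: [179.8, 0.1, -162.4]
wrist_force: [-0.6, 0.2, 0.3]
opening: 0.0754
```

Request:
move_arm --commands '[{"claw":-1,"travel":[0,0,0],"turn":0},{"claw":-1,"travel":[0,0,0],"turn":0},{"claw":-1,"travel":[0,0,0],"turn":0},{"claw":-1,"travel":[0,0,0],"turn":0}]'

```text
time: 17.22
ee_pos: [0.585, 0.1447, 0.1817]
tcp_rot: [179.8, 0.2, -162.4]
wrist_force: [-1.3, -0.7, 7.3]
opening: 0.0481
```

```bash
python3 st.py
```

```text
17.22 q [13.8 13.6 -5.  71.3  0.3 -3.7] pos [0.585  0.1447 0.1817] rpy [ 179.76    0.19 -162.41] zax [ 0.0019  0.005  -1.    ] F [-1.3 -0.7  7.3] op 0.0481
```

Request:
move_arm --commands '[{"claw":-1,"travel":[0,0,-1],"turn":0},{"claw":-1,"travel":[0,0,-3],"turn":0},{"claw":-1,"travel":[0,0,-3.8],"turn":0},{"claw":-1,"travel":[0,0,-3],"turn":0},{"claw":-1,"travel":[0,0,0],"turn":0}]'

```text
time: 17.63
ee_pos: [0.5855, 0.1443, 0.2959]
tcp_rot: [179.8, 0.6, -162.4]
wrist_force: [1.0, -0.2, -0.1]
opening: 0.0477
```

```bash
python3 look.py w11; python3 st.py;python3 - <<'E'
import cv2,numpy as np
a=cv2.imread('pics/w11.png')
cv2.imwrite('pics/w11z.png',cv2.resize(np.clip(a[140:400,180:390]*2.2,0,255).astype('uint8'),None,fx=2.3,fy=2.3,interpolation=2))
E
```

```text
17.6333 [0.5855 0.1443 0.2959] [ 179.78    0.62 -162.41] 0.047660947667563305
17.68 q [13.8 11.2  4.6 83.   0.3 -3.8] pos [0.5853 0.1443 0.2927] rpy [ 179.77    0.45 -162.41] zax [ 0.0063  0.0061 -1.    ] F [ 1.3 -0.4 -1.1] op 0.0479
```

View pics/w11z.png

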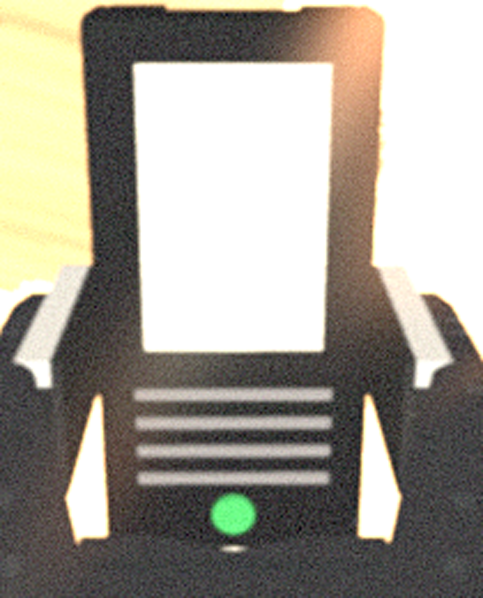

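```bash
cat > hold.py <<'E'
import pickle
from plan import *
p,s=pickle.load(open('pics/w10.pkl','rb'))
F=plane(p,np.array([(97,178),(293,178),(281,545),(108,545),(128,208),(262,208),(256,406),(134,406),(195,522)])/2+[180,60],.017)
c=F[:4].mean(0);a=np.radians(17.6);T=np.array([[np.cos(a),np.sin(a)],[-np.sin(a),np.cos(a)]])
L=(F[:,:2]-c[:2])@T.T;print('cover frame mm',(L[4:]*1000).round(1).tolist())
p,s=pickle.load(open('pics/w11.pkl','rb'))
r=Rm(s['tcp_rot']);
n=-r[:,2];o0=s['ee_pos']+r@[0,0,.1647]
o,d=ray(p,np.array([(134,63),(333,63),(325,352),(143,352),(233,514)])/2.3+[180,140])
t=((o0-o)@n)/(d@n);X=o+d*t[:,None];Y=(X-s['ee_pos'])@r
print('tool frame mm',(Y*1000).round(1).tolist())
# cover x -> tool -x, cover y -> tool +y(?)
for sg in(1,):
    A=L[4:]*1000;B=Y[:,:2]*1000
    ca=A.mean(0);cb=B.mean(0);H=(A-ca).T@((B-cb)*[-1,1]);ang=np.degrees(np.arctan2(H[0,1]-H[1,0],H[0,0]+H[1,1]))
    print('offset',cb-ca*[-1,1],'ang',ang,'resid',(B-cb-(A-ca)*[-1,1]).round(1).tolist())
E
python3 hold.py
```

```text
cover frame mm [[-44.1, -16.4], [-44.1, 16.6], [8.8, 16.3], [8.8, -16.2], [44.0, 0.0]]
tool frame mm [[46.1, -15.5, 164.7], [46.1, 17.1, 164.7], [-6.8, 17.5, 164.7], [-6.9, -15.6, 164.7], [-41.9, 0.8, 164.7]]
offset [2.01014529 0.76436267] ang 0.09934592900082428 resid [[-0.0, 0.1], [-0.0, -0.3], [-0.0, 0.4], [-0.1, -0.2], [0.1, 0.0]]
```

Cover centre sits at tool (+2.0, +0.8) mm with no relative rotation, and the scale is consistent. Next I'll carry it to beside the vise, where the wrist camera can see the dowels.

Request:
move_arm --commands '[{"claw":-1,"travel":[0,0,0],"turn":5.2},{"claw":-1,"travel":[0.3,-2,0],"turn":5.2},{"claw":-1,"travel":[0.4,-3.8,0],"turn":0},{"claw":-1,"travel":[0.4,-3.8,0],"turn":0},{"claw":-1,"travel":[0.4,-3.8,0],"turn":0}]'

```text
time: 18.1
ee_pos: [0.5878, 0.0083, 0.2865]
tcp_rot: [179.7, -0.1, -172.7]
wrist_force: [1.3, 0.2, -0.9]
opening: 0.048
```

Request:
move_arm --commands '[{"claw":-1,"travel":[0.4,-3.8,0],"turn":0},{"claw":-1,"travel":[0.4,-3.8,0],"turn":0},{"claw":-1,"travel":[0.3,-3.8,0],"turn":0},{"claw":-1,"travel":[0.3,-3.8,0],"turn":0},{"claw":-1,"travel":[0.3,-3.8,0],"turn":0}]'

```text
time: 18.52
ee_pos: [0.5946, -0.1831, 0.2857]
tcp_rot: [179.7, -0.1, -172.8]
wrist_force: [-0.2, 0.1, -0.3]
opening: 0.0477
```

Request:
move_arm --commands '[{"claw":-1,"travel":[0.3,-3.8,0],"turn":0},{"claw":-1,"travel":[0.3,-3,0.5],"turn":0},{"claw":-1,"travel":[0,0,0],"turn":0},{"claw":-1,"travel":[0,0,0],"turn":0}]'

```text
time: 18.85
ee_pos: [0.5971, -0.2511, 0.2795]
tcp_rot: [179.7, -0.1, -173.0]
wrist_force: [0.5, 0.2, -0.8]
opening: 0.0478
```

```bash
python3 look.py w12; python3 st.py
```

```text
18.85 [ 0.5971 -0.2511  0.2795] [ 1.7968e+02 -1.2000e-01 -1.7297e+02] 0.04779097085980423
18.9 q [-22.7  17.9  11.3  83.6   0.2 -29.9] pos [ 0.5973 -0.2499  0.28  ] rpy [ 1.7968e+02 -9.0000e-02 -1.7289e+02] zax [-0.0023  0.0053 -1.    ] F [-0.7 -0.8 -0.5] op 0.0481
```

View pics/w12.png

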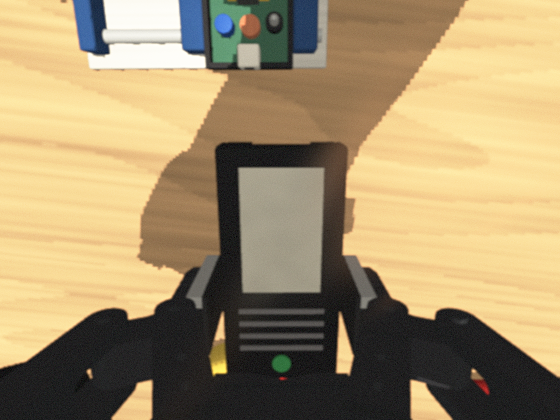

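Request:
move_arm --commands '[{"claw":-1,"travel":[2.5,-1.2,-2],"turn":0},{"claw":-1,"travel":[2.5,-1.2,-2],"turn":0},{"claw":-1,"travel":[0,0,0],"turn":0},{"claw":-1,"travel":[0,0,0],"turn":0}]'

```text
time: 19.23
ee_pos: [0.5508, -0.2792, 0.3225]
tcp_rot: [179.8, 0.1, -172.8]
wrist_force: [0.5, 0.2, -1.2]
opening: 0.0479
```

```bash
python3 look.py w13; python3 st.py
```

```text
19.2333 [ 0.5508 -0.2792  0.3225] [ 1.7982e+02  1.2000e-01 -1.7282e+02] 0.04794425735503872
19.28 q [-26.9  13.5  10.5  87.1   0.2 -34.1] pos [ 0.5512 -0.2788  0.3212] rpy [ 1.7976e+02  5.0000e-02 -1.7278e+02] zax [ 3.0e-04  4.2e-03 -1.0e+00] F [-0.1  0.5 -0.2] op 0.048
```

View pics/w13.png

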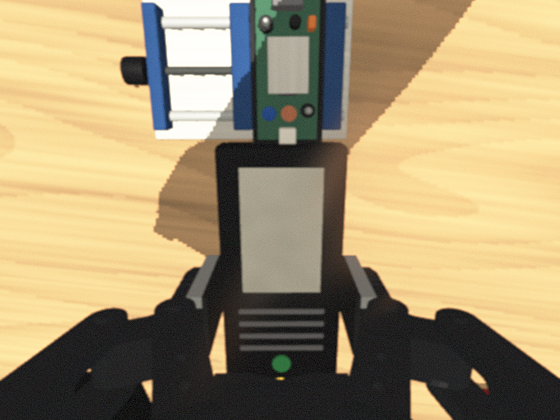

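The base is at the top of the picture, with dowel candidates near (308,110) and (266,23). Zooming in.

```bash
python3 - <<'E'
import cv2,numpy as np
a=cv2.imread('pics/w13.png')
cv2.imwrite('pics/w13z.png',cv2.resize(np.clip(a[0:150,235:335]*1.7,0,255).astype('uint8'),None,fx=4,fy=4,interpolation=2))
E
```

```text
(no output)
```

View pics/w13z.png

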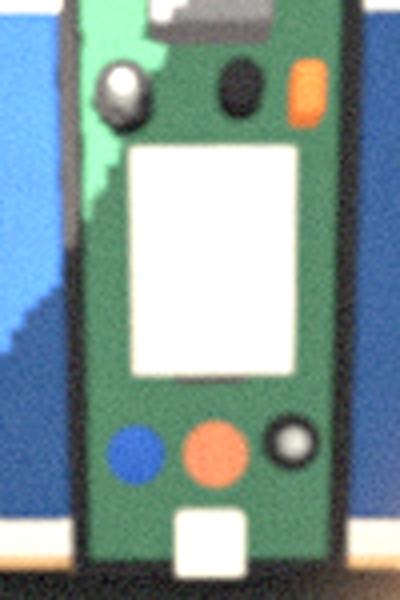

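```bash
cat > base.py <<'E'
import pickle
from plan import *
p,s=pickle.load(open('pics/w13.pkl','rb'))
c=lambda l:np.array(l)/4+[235,0]
H=plane(p,c([(130,145),(297,145),(296,376),(132,376)]),.047)[:,:2];e=np.diff(np.vstack([H,H[:1]]),axis=0)
print('spreader',H.mean(0).round(4),np.hypot(*e.T).round(4),np.degrees(np.arctan2(e[:,1],e[:,0])).round(1))
D=plane(p,c([(291,441),(122,80)]),.0375)[:,:2];d=D[0]-D[1]
print('dowels',D.round(4).tolist(),D.mean(0).round(4),np.linalg.norm(d),np.degrees(np.arctan2(d[1],d[0])-np.arctan2(14.5,28)))
print(plane(p,c([(62,120),(78,480),(357,120),(341,480)]),.03).round(4))
E
python3 base.py
```

```text
spreader [ 0.4587 -0.2844] [0.0261 0.0344 0.0267 0.0344] [  97.2    8.2  -82.8 -172.8]
dowels [[0.4844, -0.2675], [0.4325, -0.3025]] [ 0.4584 -0.285 ] 0.06254781604720379 6.6729025689785715
[[ 0.4383 -0.3121  0.03  ]
 [ 0.4958 -0.3034  0.03  ]
 [ 0.4321 -0.2635  0.03  ]
 [ 0.4899 -0.2571  0.03  ]]
```

Request:
move_arm --commands '[{"claw":-1,"travel":[3,0.1,1],"turn":0},{"claw":-1,"travel":[3,0.1,2],"turn":0},{"claw":-1,"travel":[3.1,0.2,2],"turn":0},{"claw":-1,"travel":[0,0,1],"turn":0},{"claw":-1,"travel":[0,0,0],"turn":0}]'

```text
time: 19.7
ee_pos: [0.4591, -0.2855, 0.2572]
tcp_rot: [179.5, -0.2, -172.8]
wrist_force: [0.3, -0.1, -1.0]
opening: 0.048
```

Request:
move_arm --commands '[{"claw":-1,"travel":[0,0,0],"turn":0}]'

```text
time: 19.78
ee_pos: [0.4609, -0.2861, 0.2602]
tcp_rot: [179.7, -0.0, -172.8]
wrist_force: [-0.1, -0.7, -0.6]
opening: 0.0477
```

```bash
python3 look.py w14; python3 st.py; python3 - <<'E'
from workcell import viewer,status
from plan import *
a=viewer.camera('side');cv2.imwrite('pics/s2.png',cv2.resize(a[240:380,200:330],None,fx=4,fy=4,interpolation=2))
s=status.get_obs();delta(s,[.4605,-.2863],.225,-172.7)
E
```

```text
19.7833 [ 0.4609 -0.2861  0.2602] [ 1.7970e+02 -4.0000e-02 -1.7276e+02] 0.0477494579680082
19.83 q [-31.9   3.7  -7.1  79.3   0.2 -39.1] pos [ 0.4614 -0.2864  0.2612] rpy [ 1.7976e+02  3.0000e-02 -1.7275e+02] zax [-1.0e-04  4.2e-03 -1.0e+00] F [-0.2  0.4  0.9] op 0.0479
tool cm [0.11 0.04 3.66] turn -0.04
```

View pics/s2.png

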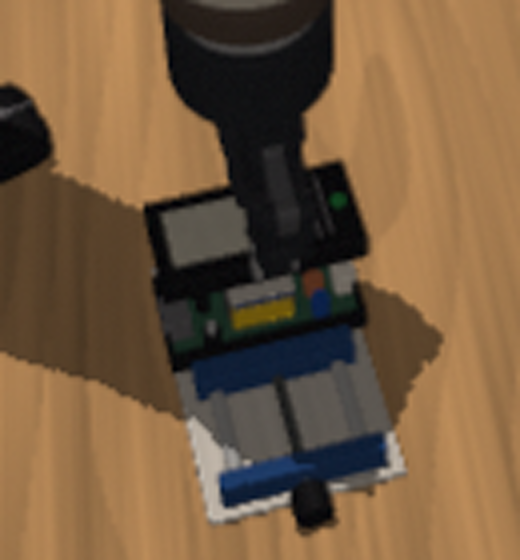

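View pics/w14.png

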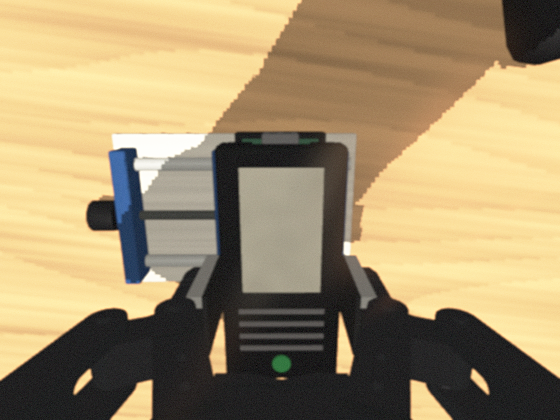

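Orientation is right: label end over the grey inlet, lamp end over the white jack. Descending.

Request:
move_arm --commands '[{"claw":-1,"travel":[0.1,0,1],"turn":0},{"claw":-1,"travel":[0,0,1],"turn":0},{"claw":-1,"travel":[0,0,0.8],"turn":0},{"claw":-1,"travel":[0,0,0.4],"turn":0},{"claw":-1,"travel":[0,0,0],"turn":0}]'

```text
time: 20.3
ee_pos: [0.459, -0.2866, 0.2271]
tcp_rot: [179.7, -0.1, -172.8]
wrist_force: [-0.1, -0.3, -0.7]
opening: 0.0478
```

```bash
python3 - <<'E'
from workcell import viewer,status
from plan import *
s=status.get_obs();delta(s,[.4605,-.2863],.2117,-172.7);print(s['ee_pos'],s['wrist_force'],s['tcp_rot'])
E
```

```text
tool cm [-0.15  0.01  1.54] turn -0.11
[ 0.45899263 -0.28660633  0.22705301] [-0.0949605  -0.26903639 -0.65909911] [ 1.79655159e+02 -1.26404133e-01 -1.72813600e+02]
```

Request:
move_arm --commands '[{"claw":-1,"travel":[-0.05,0,0],"turn":0},{"claw":-1,"travel":[0,0,0],"turn":0},{"claw":-1,"travel":[0,0,0],"turn":0}]'

```text
time: 20.55
ee_pos: [0.4599, -0.2869, 0.2292]
tcp_rot: [179.8, 0.0, -172.8]
wrist_force: [-0.4, -0.5, -0.0]
opening: 0.0482
```

```bash
python3 - <<'E'
from workcell import viewer,status
from plan import *
s=status.get_obs();delta(s,[.4605,-.2863],.2117,-172.7);print(s['ee_pos'],s['wrist_force'],s['tcp_rot'])
E
```

```text
tool cm [-0.07  0.05  1.75] turn -0.12
[ 0.45988869 -0.28689118  0.22922246] [-0.36938606 -0.52814624 -0.02065796] [ 1.79772505e+02  1.37201043e-02 -1.72817893e+02]
```

Settled at 0.2292. I'll fine-align and lower onto the dowels slowly.

Request:
move_arm --commands '[{"claw":-1,"travel":[-0.06,0.05,0.3],"turn":0},{"claw":-1,"travel":[0,0,0.3],"turn":0},{"claw":-1,"travel":[0,0,0.2],"turn":0},{"claw":-1,"travel":[0,0,0],"turn":0}]' --squeeze 80

```text
time: 20.88
ee_pos: [0.4601, -0.2861, 0.2201]
tcp_rot: [179.7, -0.1, -172.8]
wrist_force: [-0.2, 0.2, 0.4]
opening: 0.0471
```

```bash
python3 st.py
```

```text
20.88 q [-31.9   4.5 -10.9  74.8   0.2 -39.1] pos [ 0.4601 -0.2861  0.2201] rpy [ 1.7971e+02 -6.0000e-02 -1.7282e+02] zax [-0.0016  0.0048 -1.    ] F [-0.2  0.2  0.4] op 0.0471
```

Request:
move_arm --commands '[{"claw":-1,"travel":[0,0,0.2],"turn":0},{"claw":-1,"travel":[0,0,0.1],"turn":0},{"claw":-1,"travel":[0,0,0],"turn":0}]'

```text
time: 21.13
ee_pos: [0.4602, -0.2861, 0.2174]
tcp_rot: [179.7, -0.0, -172.8]
wrist_force: [-0.2, -0.7, -0.0]
opening: 0.047
```

```bash
python3 st.py
```

```text
21.13 q [-31.9   4.6 -11.1  74.5   0.2 -39.1] pos [ 0.4602 -0.2861  0.2174] rpy [ 1.7973e+02 -4.0000e-02 -1.7282e+02] zax [-0.0012  0.0046 -1.    ] F [-0.2 -0.7 -0. ] op 0.047
```

Request:
move_arm --commands '[{"claw":-1,"travel":[0,0,0.2],"turn":0},{"claw":-1,"travel":[0,0,0.15],"turn":0},{"claw":-1,"travel":[0,0,0],"turn":0}]'

```text
time: 21.38
ee_pos: [0.4603, -0.2862, 0.2144]
tcp_rot: [179.8, -0.0, -172.8]
wrist_force: [-1.6, 0.3, 5.3]
opening: 0.0474
```

```bash
python3 st.py; python3 - <<'E'
from workcell import viewer
import cv2
a=viewer.camera('side');b=viewer.camera('scene')
cv2.imwrite('pics/s3.png',cv2.hconcat([cv2.resize(a[250:370,215:315],(400,480),interpolation=2),cv2.resize(b[170:260,100:175],(400,480),interpolation=2)]))
E
```

```text
21.38 q [-31.9   4.7 -11.4  74.1   0.2 -39.1] pos [ 0.4603 -0.2862  0.2144] rpy [ 179.76   -0.   -172.82] zax [-6.0e-04  4.1e-03 -1.0e+00] F [-1.6  0.3  5.3] op 0.0474
```

View pics/s3.png

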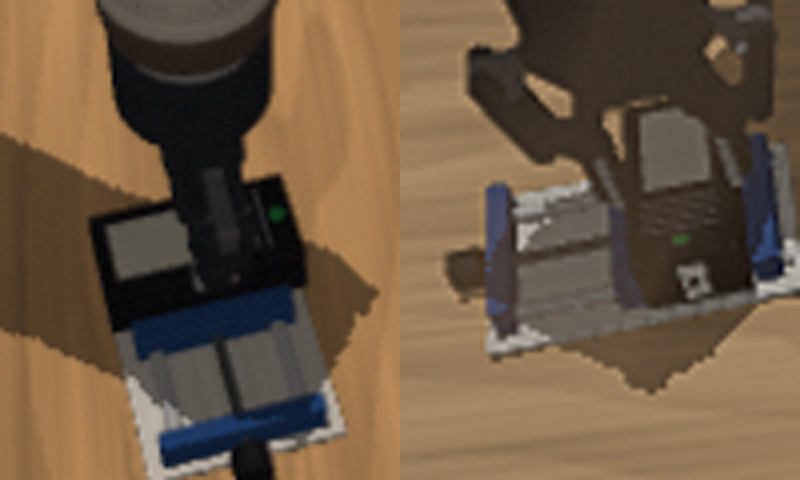

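The pad takes 5.3 N at 0.2144, just as expected 3 mm before shut, and the cover is aligned over the base in both views. Pressing on.

Request:
move_arm --commands '[{"claw":-1,"travel":[0,0,0.15],"turn":0},{"claw":-1,"travel":[0,0,0.1],"turn":0},{"claw":-1,"travel":[0,0,0],"turn":0},{"claw":-1,"travel":[0,0,0],"turn":0}]'

```text
time: 21.82
ee_pos: [0.4603, -0.2862, 0.2124]
tcp_rot: [179.8, 0.0, -172.8]
wrist_force: [-1.9, 1.4, 7.2]
opening: 0.047
```

Request:
move_arm --commands '[{"claw":-1,"travel":[0,0,0.1],"turn":0},{"claw":-1,"travel":[0,0,0],"turn":0},{"claw":-1,"travel":[0,0,0],"turn":0}]'

```text
time: 22.07
ee_pos: [0.4603, -0.2862, 0.2118]
tcp_rot: [179.8, 0.0, -172.8]
wrist_force: [-3.2, 0.5, 10.3]
opening: 0.047
```

Request:
move_arm --commands '[{"claw":-1,"travel":[0,0,0.1],"turn":0},{"claw":-1,"travel":[0,0,0],"turn":0},{"claw":-1,"travel":[0,0,0],"turn":0}]'

```text
time: 22.32
ee_pos: [0.4602, -0.2861, 0.2118]
tcp_rot: [179.8, 0.1, -172.8]
wrist_force: [-6.2, 2.5, 17.7]
opening: 0.0471
```

```bash
python3 st.py
```

```text
22.32 q [-31.9   4.7 -11.6  73.8   0.2 -39.1] pos [ 0.4602 -0.2861  0.2118] rpy [ 1.7980e+02  5.0000e-02 -1.7282e+02] zax [ 5.0e-04  3.5e-03 -1.0e+00] F [-6.2  2.5 17.7] op 0.0471
```

The TCP stayed at 0.2118 while the force rose from 10 to 18 N, so the rims bear hard. Checking that it holds.

Request:
move_arm --commands '[{"claw":-1,"travel":[0,0,0],"turn":0},{"claw":-1,"travel":[0,0,0],"turn":0},{"claw":-1,"travel":[0,0,0],"turn":0},{"claw":-1,"travel":[0,0,0],"turn":0},{"claw":-1,"travel":[0,0,0],"turn":0}]'

```text
time: 22.73
ee_pos: [0.4602, -0.2862, 0.2118]
tcp_rot: [179.8, 0.0, -172.8]
wrist_force: [-6.9, 3.1, 18.5]
opening: 0.0477
```

```bash
python3 st.py; python3 - <<'E'
from workcell import viewer
import cv2
a=viewer.camera('side');b=viewer.camera('scene')
cv2.imwrite('pics/s4f.png',a)
cv2.imwrite('pics/s4.png',cv2.hconcat([cv2.resize(a[250:370,215:315],(400,480),interpolation=2),cv2.resize(b[170:260,100:175],(400,480),interpolation=2)]))
E
```

```text
22.73 q [-31.9   4.7 -11.6  73.8   0.2 -39.1] pos [ 0.4602 -0.2862  0.2118] rpy [ 1.7980e+02  5.0000e-02 -1.7282e+02] zax [ 4.0e-04  3.6e-03 -1.0e+00] F [-6.9  3.1 18.5] op 0.0477
```

View pics/s4.png

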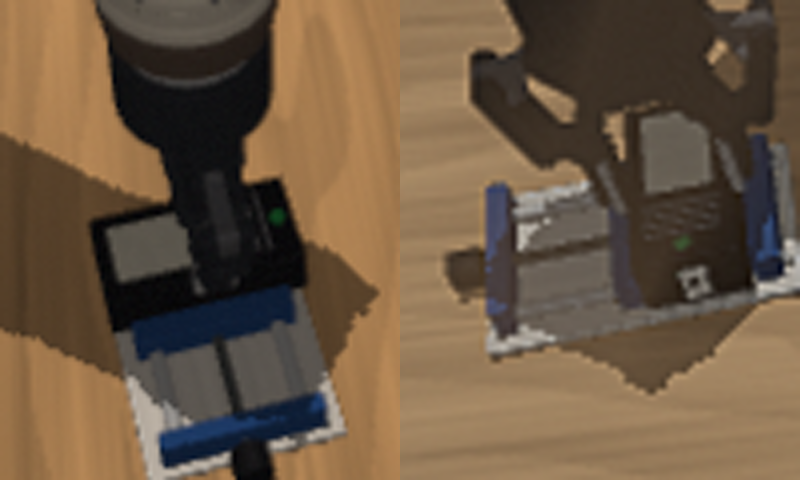

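View pics/s4f.png

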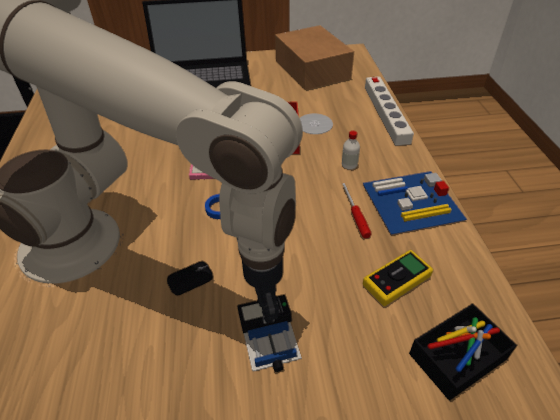

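The cover is shut, flush and steady at 18.5 N, and the other items are where they were. Handing in.

```bash
python3 -c "
from workcell import bot
print(bot.job_done())"; python3 st.py
```

```text
the job is handed in; nothing more can be done
None
the job is handed in; nothing more can be done
```

The job is handed in at about 23 s. Both broken covers are in the red bin, and the whole cover is on the base, held pressed shut by the gripper.

- **Scrap:** the wrist picture taken after the second drop shows the chipped and the short cover both lying flat in the bin.
- **Fit:** the sockets went over the dowels without resistance, label end over the mains inlet and lamp end over the jack. The pad took 5.3 N at TCP height 0.2144 m and 7.2 N at 0.2124 m. At 0.2118 m the cover stopped while the force rose from 10 to 18.5 N, so the rims bear hard.
- **At hand-in:** the hold was steady at 0.2118 m with about 18.5 N down and an 80 N grip. The force also had about 7 N sideways.
- **Other things:** the last side view shows the screwdriver, multimeter, bottle, tape and pink look-alike where they were, the last two partly behind the arm. The arm hid most of the bin in that view.

**Problems and disagreements:**
- On the first carry, joint 6 ran into its range limit and tilted the tool about 6°. I undid this at the joint's opposite limit, leaving 0.15° right after the fix and about 0.2° in the final pose, before gripping the short cover and the whole cover.
- My first estimate of the whole cover's position, from the side camera, was about 7 mm off from the wrist camera in y. I used the wrist values.

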